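# Change over two slotted weights between consolidation frames

### The job

The slotted weights on the two consolidation frames are on the wrong hangers: change them over, so that the thick weight sits on the hanger that carried the thin one and the thin weight on the hanger that carried the thick one. Stand one of them flat on the screw-jack stand between the frames meanwhile, at whatever height its table has been left, and slide each weight home on its new hanger until the rod is at the bottom of its slot and it rests flat on the pan. Specimens are under test, so never drop or bang a weight on stand or frame or shove a hanger, and leave the other things on the bench where they are.

Things in the scene. Friction and masses are not known exactly. Their poses are not given: they have to be found in the camera images.
- thick_center (a point): centre, half-way up, of the thick weight: dark cast-iron disc, diameter 56 mm, 38 mm thick, 0.45 to 0.7 kg, on either hanger's pan. Slot 13 mm wide, mouth flared to 21 mm at the rim, opening to +x of this point; its flat floor is 4.5 mm past the centre, so the weight is centred when the rod meets it. z is its axis; at the start +x points away from the robot, within 0.65 rad of world +x
- thin_center (a point): centre, half-way up, of the thin weight: dark cast-iron disc, diameter 56 mm, 20 mm thick, 0.24 to 0.37 kg, on the other hanger's pan. Slot 13 mm wide, mouth flared to 21 mm at the rim, opening to +x of this point; its flat floor is 4.5 mm past the centre, so the weight is centred when the rod meets it. z is its axis; at the start +x points away from the robot, within 0.65 rad of world +x
- frame_left: left consolidation frame, fixed. Origin on the bench top straight below its hanger rod; z up. A dark lever beam (20 mm wide, underside 352 mm up) runs from above the origin along the frame's +y to the grey base and column; the support post is at 250 mm, the base spans 225 to 495 mm. Nothing but hanger and beam lies within 220 mm of the rod
- frame_right: right consolidation frame, fixed. Origin on the bench top straight below its hanger rod; z up. A dark lever beam (20 mm wide, underside 352 mm up) runs from above the origin along the frame's -y to the grey base and column; the support post is at 250 mm, the base spans 225 to 495 mm. Nothing but hanger and beam lies within 220 mm of the rod
- pan_left (a point): centre of the top face of the left hanger's pan, 110 mm above the bench. The pan is 42 mm in diameter, 7 mm thick: fingers pass beside it. The rod, 8 mm in diameter, stands up from its centre to the beam, so a weight leaves or enters only sideways through its slot, and the rod blocks a grasp from straight above; a hand tilted back about 45 degrees clears it
- pan_right (a point): centre of the top face of the right hanger's pan, 110 mm above the bench. The pan is 42 mm in diameter, 7 mm thick: fingers pass beside it. The rod, 8 mm in diameter, stands up from its centre to the beam, so a weight leaves or enters only sideways through its slot, and the rod blocks a grasp from straight above; a hand tilted back about 45 degrees clears it
- hanger_left (a joint): swing of the left hanger (rad) about a pivot along the beam, 235 mm above its pan; 0 = plumb, springs back; positive moves the pan to +x of its frame. 10 N sideways at the pan moves it about 5 mm. Must stay within 0.07 either way
- hanger_right (a joint): swing of the right hanger (rad) about a pivot along the beam, 235 mm above its pan; 0 = plumb, springs back; positive moves the pan to +x of its frame. 10 N sideways at the pan moves it about 5 mm. Must stay within 0.07 either way
- jack: screw-jack stand, fixed on the bench between the hangers: grey round foot (96 mm) and sleeve carrying a bare round aluminium table, 90 mm in diameter and 8 mm thick, centred on it. Origin at the centre of the foot's underside, on the bench top; Only the foot is reported: the table's top may be anywhere from 60 to 120 mm above the bench, locked, to be felt or seen
- spare_center (a point): bystander: spare slotted weight lying on the bench, diameter 56 mm, 28 mm thick; its centre
- big_center (a point): bystander: larger slotted weight lying on the bench, diameter 80 mm, 26 mm thick; its centre
- tin: bystander: round lidded aluminium moisture tin, diameter 63 mm, 52 mm high; centre of its underside
- cutter: bystander: brass specimen cutting ring, outer diameter 73 mm, 20 mm high; centre of its underside
- spatula: bystander: narrow spatula lying on the bench, 200 mm long along its x, 18 mm wide; origin on its underside near the middle
- washer: bystander: white wash bottle, diameter 64 mm, 155 mm high with its bent spout; centre of its underside
- spanner: bystander: spanner lying on the bench, 150 mm long along its x; origin on its underside near the middle
There are look-alikes about, which are no part of the job. Leave any purple or turquoise look-alike of the part that bears thick_center alone. Leave any pink look-alike of the part that bears thin_center alone.

How it is judged:
By the outcome, as a careful person would: the job done as asked, in the order asked, and still so for the second after the job is handed in, with the robot touching nothing.
It also fails if it takes over 72 s, if anything falls off the work surface, if the arm or the gripper's body presses on something with over 40 N, if the wrist force passes 120 N, or if a joint passes its speed limit or range.

### The arm

A 6-joint arm with a two-finger parallel gripper is mounted at the origin on the work surface. World frame = base frame: x ahead of the robot, y to its left, z up, the work surface at z = 0. Lengths are in mm, angles in rad, forces in N, time in s.
With the tool pointing down it reaches from about 275 to 1000 mm from the base axis. Payload 8.4 kg.
Tool frame: the origin (TCP) lies at the centre of the arm's flange, where the gripper is bolted on; the fingertips stand r.tip_extent ahead of it and the grasp point (between the pads) lies 155 mm ahead of it (r.tip_extent is the distance from the TCP to the fingertips, in mm); z points along the fingers, y is the direction in which the jaws open and shut (so a half turn about z gives the same grasp; the last joint's range is limited). The gripper opens to 85 mm and grips with 20 to 120 N. Pads are 22 mm wide; open, the fingers measure 114 mm over their backs; the gripper's body (76 mm by 85 mm) begins 54 mm behind the grasp point. The pads swing forward as they close: fully open they stand 13 mm farther back than shut.
Start: joints at [-1.188, 0.353, 1.633, -0, 1.155, -0.002], TCP at [234.608, -579.3, 404.681] pointing down, gripper open.
Joint ranges: [-2.63, 2.63], [-0.92, 2.1], [0.06, 2.66], [-1.3, 4.44], [0, 2.69], [-3.02, 3.02]. Speed limits (rad/s): [2.22, 2.22, 2.79, 3.14, 3.14, 3.14].

### API

Orientations are given as [roll, pitch, yaw] about the fixed x, y, z axes, in that order (R = Rz(yaw) Ry(pitch) Rx(roll)).
In Python, from rig import sense, grab_frame, job, r gives the robot as it stands. The module is installed in compiled form; this text tells all that it offers.
- The arm moves only by the shell command python3 -m creep 'ROWS' [FORCE]. ROWS is JSON, a list of rows, each a list of 7 numbers: the turn, a rotation vector about the tool's x, y, z in rad, then the shift along the tool's x, y, z in mm, then the closure, from 0 (fully open) to 1 (shut). In form: [[wx, wy, wz, dx, dy, dz, fingers], ...]. A call has 1 to 10 rows; each row shifts and turns the pose as measured when the row begins, along the tool's axes as they then stand; what a row does not reach is not made up. A row lasts 1/12 s, in which the tool goes at most 41.7 mm and 7.16 degrees, less where a joint would pass 70% of its speed; a pose out of reach is approached as far as the arm can. A call with a gripper value outside its range is refused whole. The fingers move at their own pace and stop on an object; FORCE is the grip in N (left out, the last holds). Time passes only in rows, so rows that do not move let the fingers close. It gives the time, the measured TCP pose, the force and the opening at its end, in the units of the state.
- sense(): the state, without advancing time (a new reading comes with each control period).
- grab_frame(name): name is "scene" or "top" or "wrist"; returns a dict with "color" (420x560x3 uint8, red, green, blue), "mtx" (3x3 intrinsics, pixels), "distortion" ([k1, k2, p1, p2, k3] as OpenCV has them; the pictures are not rectified), "T" (4x4, takes a point from camera to world coordinates). Camera axes: x right, y down, z forward; pixel columns grow to the right and rows downward; lengths in mm; the calibration is good to about 2 mm. A picture is of the moment at which its call begins. There is no depth.
- job.sign_off(): hands the job in, once; it reports no verdict.
The state is a dict: "clock": time; "qpos": joint angles; "qvel": joint speeds; "joint_efforts": joint torques, N m; "eef_pos": TCP position; "tcp_rot": TCP orientation; "contact_force": force on the tool from outside, world axes, zero at the start; "wrist_torque": the same for the moment, N m; "opening": opening from 0.0 (shut) to 1.0 (fully open).
Only numpy, scipy, OpenCV 4.12 (cv2) and the standard library are available. Lean on these libraries where they do the work, as an engineer would, in place of code of your own. Each camera call takes 0.05 s, during which the arm holds its last target.

## Working session

There is one attempt and no reset: what is moved stays moved. The work goes in short steps, Python scripts to look and compute and a shell command to move; the robot and the scene stay as the last step left them, time stands still between calls to the robot, and variables do not carry over. Pictures are saved under pics/ and viewed, and the job is handed in when it is done.

```bash
mkdir -p pics; python3 - <<'E'
from rig import sense, grab_frame, job, r
import cv2,numpy as np
s=sense();print(s);print(r.tip_extent)
for n in["scene","top","wrist"]:
    f=grab_frame(n);cv2.imwrite(f"pics/{n}0.png",f["color"][:,:,::-1]);print(n,f["mtx"].tolist(),f["distortion"],np.round(f["T"],3).tolist())
E
```

```text
{'clock': 0.0, 'qpos': array([-1.18841688e+00,  3.53683581e-01,  1.63415066e+00, -4.23616172e-06,
        1.15522311e+00, -2.37055911e-03]), 'qvel': array([-0.00196375, -0.00061991, -0.0003913 ,  0.00153884,  0.00051027,
        0.00041408]), 'joint_efforts': array([-1.21512123e-03, -6.05257559e+01, -3.42072701e+01,  1.67715348e-04,
        9.65323357e-03, -6.73904282e-06]), 'eef_pos': array([ 234.5057079 , -579.07627806,  403.93230976]), 'tcp_rot': array([-3.14012795e+00,  4.00932215e-07,  3.84751721e-01]), 'contact_force': array([-0.40488661, -0.05785967, -0.01648795]), 'wrist_torque': array([-0.00024335, -0.00260369,  0.11103808]), 'opening': 1.0013239595877226}
173.4
scene [[497.26686999270817, 0.0, 283.2435161605549], [0.0, 497.26686999270817, 207.27911005741765], [0.0, 0.0, 1.0]] [-0.05231753  0.          0.          0.          0.        ] [[-0.706, 0.424, -0.567, 1162.98], [0.708, 0.431, -0.56, 534.904], [0.006, -0.796, -0.605, 793.464], [0.0, 0.0, 0.0, 1.0]]
top [[457.23056462408067, 0.0, 282.7916441437982], [0.0, 457.23056462408067, 213.2789303611754], [0.0, 0.0, 1.0]] [-0.08413828  0.          0.          0.          0.        ] [[0.024, -0.991, 0.133, 461.38], [-1.0, -0.025, -0.003, -3.33], [0.007, -0.133, -0.991, 1110.408], [0.0, 0.0, 0.0, 1.0]]
wrist [[320.56508905766634, 0.0, 286.4087451473662], [0.0, 320.56508905766634, 213.59801333356336], [0.0, 0.0, 1.0]] [-0.0680118  0.         0.         0.         0.       ] [[0.375, -0.895, -0.24, 294.046], [-0.927, -0.363, -0.095, -554.568], [-0.002, 0.258, -0.966, 373.698], [0.0, 0.0, 0.0, 1.0]]
```

View pics/scene0.png

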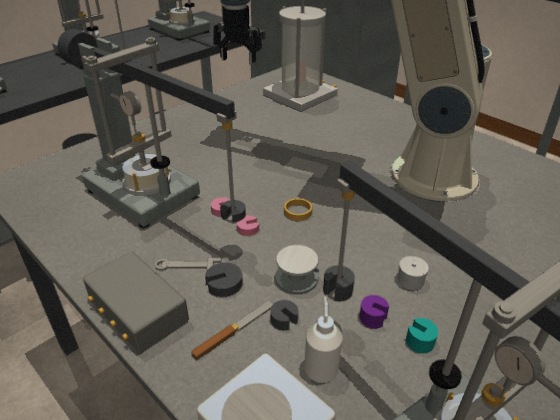

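View pics/top0.png

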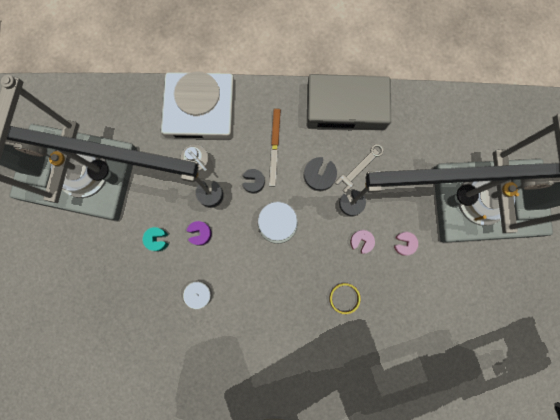

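View pics/wrist0.png

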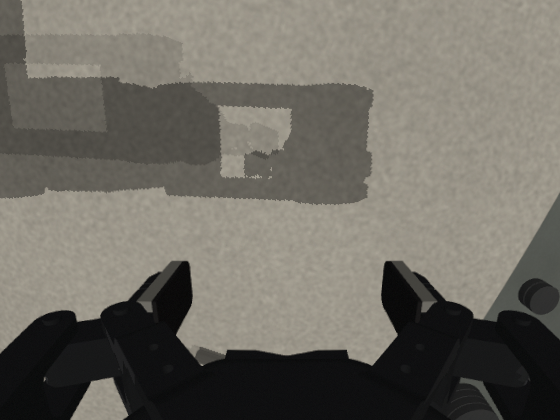

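```bash
cat > h.py <<'E'
import cv2,numpy as np
from rig import sense, grab_frame, job, r
from scipy.spatial.transform import Rotation as R
def proj(f,P):
    T=np.linalg.inv(f["T"]);P=np.atleast_2d(np.array(P,float))
    rv,_=cv2.Rodrigues(T[:3,:3]);o,_=cv2.projectPoints(P,rv,T[:3,3],f["mtx"],np.array(f["distortion"]));return o[:,0]
def ray(f,uv):
    p=cv2.undistortPoints(np.array([[uv]],float),f["mtx"],np.array(f["distortion"]))[0,0]
    return f["T"][:3,3],f["T"][:3,:3]@np.array([p[0],p[1],1])
def onz(f,uv,z):
    o,d=ray(f,uv);return o+d*(z-o[2])/d[2]
def tri(pairs):
    A=np.zeros((3,3));b=np.zeros(3)
    for f,uv in pairs:
        o,d=ray(f,uv);d/=np.linalg.norm(d);M=np.eye(3)-np.outer(d,d);A+=M;b+=M@o
    return np.linalg.solve(A,b)
def crop(f,name,u0,v0,w,h,s,pts=None):
    im=f["color"][:,:,::-1][v0:v0+h,u0:u0+w];im=cv2.resize(im,None,fx=s,fy=s,interpolation=cv2.INTER_CUBIC)
    im=np.ascontiguousarray(im)
    if pts is not None:
        for p in pts:
            q=((p[0]-u0+.5)*s,(p[1]-v0+.5)*s)
            cv2.circle(im,(int(q[0]),int(q[1])),1,(0,255,255),-1)
    cv2.imwrite("pics/"+name,im)
def circ(c,rad,n=60):
    a=np.linspace(0,2*np.pi,n,endpoint=False);return np.c_[c[0]+rad*np.cos(a),c[1]+rad*np.sin(a),np.full(n,c[2])]
def pose():
    s=sense();return s["eef_pos"],R.from_euler("xyz",s["tcp_rot"]),s
E
python3 - <<'E'
from h import *
f=grab_frame("top");g=grab_frame("scene")
crop(f,"t1.png",150,130,240,120,3.3)
crop(g,"s1.png",190,170,220,165,3.6)
for n,uv in dict(thick=(209,194),thin=(350,203)).items(): print(n,onz(f,uv,140))
print("jack",onz(f,(277,222),90),onz(g,(297,261),90))
E
```

```text
thick [630.03076018 153.42324728 140.        ]
thin [ 618.06271511 -150.87531685  140.        ]
jack [578.73981115   5.67642078  90.        ] [612.68460162  32.06457064  90.        ]
```

View pics/t1.png

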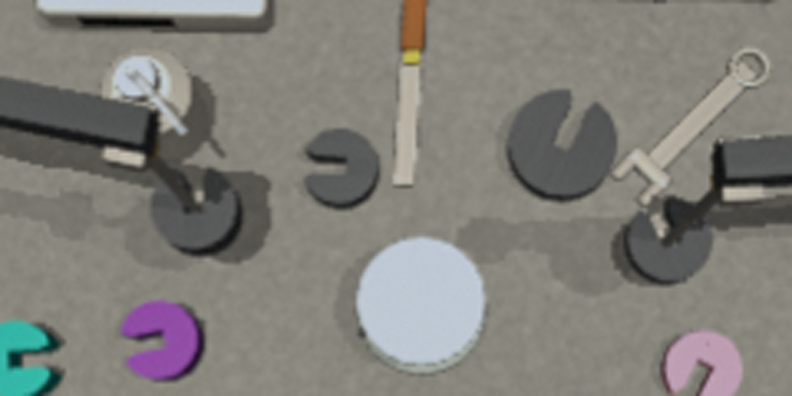

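View pics/s1.png

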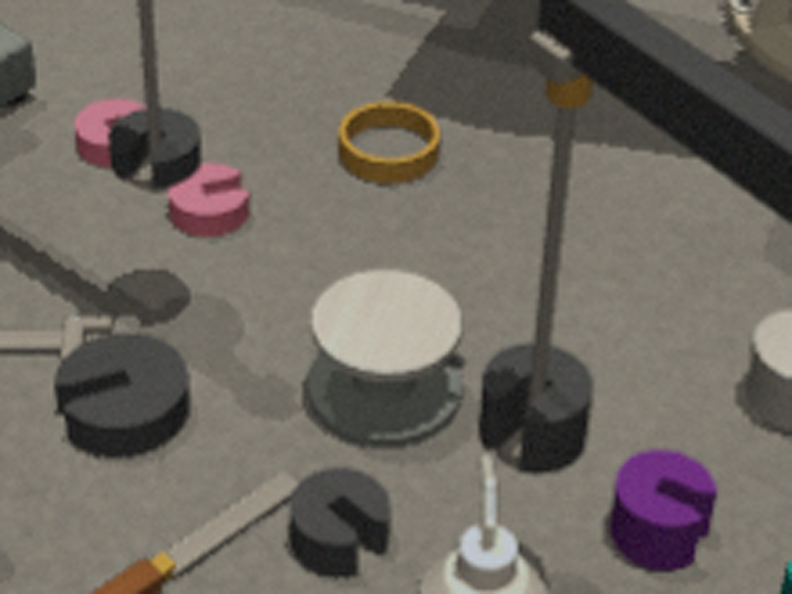

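```bash
python3 - <<'E'
from h import *
from scipy.optimize import least_squares
f=grab_frame("top");g=grab_frame("scene")
print("thick top",tri([(f,(209.7,193)),(g,(339.2,277))]),"thin top",tri([(f,(352.1,202.7)),(g,(233,207))]))
# jack table
cs={}
for n,im,c in(("top",f,(277,222)),("scene",g,(297,261))):
    col=im["color"].astype(np.uint8)
    gray=cv2.cvtColor(col,cv2.COLOR_RGB2GRAY)
    m=(gray>(165)).astype(np.uint8)
    k,lab,st,ce=cv2.connectedComponentsWithStats(m)
    l=lab[c[1],c[0]];print(n,gray[c[1],c[0]],st[l],ce[l])
    cn=max(cv2.findContours((lab==l).astype(np.uint8),0,1)[0],key=len)
    cs[n]=cn[:,0].astype(float);print(cv2.fitEllipse(cn))
def res(p):
    out=[]
    for n,im in(("top",f),("scene",g)):
        q=proj(im,circ(p,45,240))
        out+=list(np.min(np.linalg.norm(cs[n][:,None]-q[None],axis=2),axis=1))
    return out
for z0 in(70,90,110):
    s=least_squares(res,[585,10,z0],loss="soft_l1");print(s.x,s.cost)
p=s.x
a,b=cs["top"],cs["scene"]
crop(f,"t2.png",170,160,220,90,3.6,np.r_[proj(f,circ(p,45)),proj(f,circ([630,152,148],28)),proj(f,circ([614,-152,130],28))])
crop(g,"s2.png",190,170,220,165,3.6,np.r_[proj(g,circ(p,45)),proj(g,circ([630,152,148],28)),proj(g,circ([614,-152,130],28))])
E
```

```text
thick top [630.88681717 152.63734023 143.06874536] thin top [ 620.33207491 -156.86762802  130.93495883]
top 199 [ 258  202   39   40 1172] [277.14761092 220.8831058 ]
((277.1244201660156, 220.96372985839844), (37.52301788330078, 38.16277313232422), 165.104736328125)
scene 184 [277 245  41  28 900] [296.84444444 258.65444444]
((296.853515625, 258.65130615234375), (26.98223876953125, 40.206233978271484), 91.48290252685547)
[584.53998314   5.65792338  61.68459372] 64.78483634770934
[584.53993861   5.65780979  61.68441062] 64.78483629731082
[584.54002103   5.65790015  61.68457541] 64.7848363058854
```

View pics/t2.png

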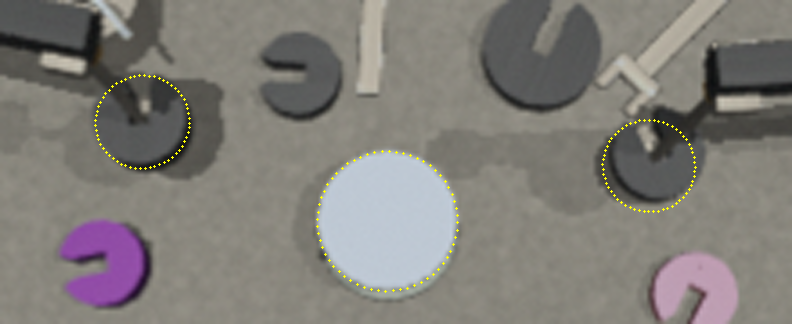

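View pics/s2.png

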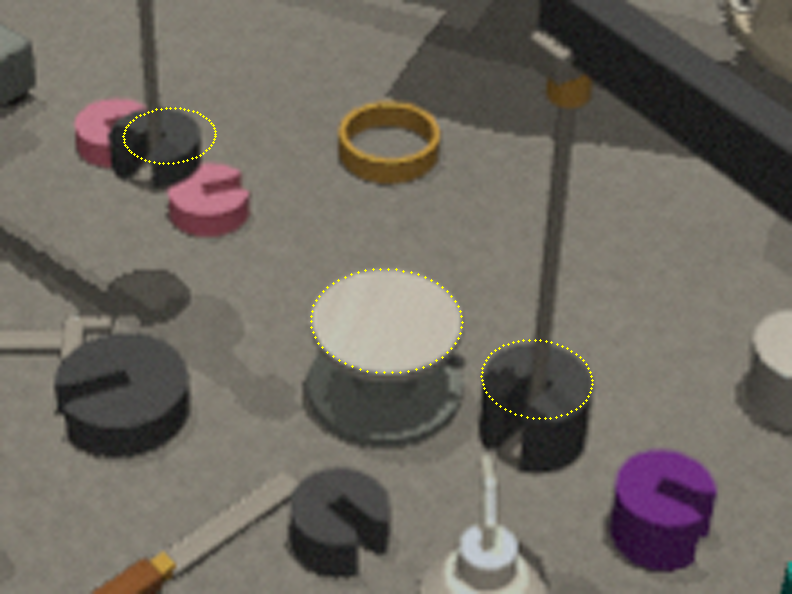

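```bash
cat >> h.py <<'E'
def slot(c,yaw):
    # c top-face centre
    L=[]
    for s in(-1,1):
        for t in np.linspace(-4.5,21,12): L.append((t,6.5*s))
        for t in np.linspace(21,26,5): L.append((t,(6.5+(t-21)/5*4)*s))
    for s in np.linspace(-6.5,6.5,8): L.append((-4.5,s))
    L=np.array(L);c_,s_=np.cos(yaw),np.sin(yaw)
    return np.c_[c[0]+L[:,0]*c_-L[:,1]*s_,c[1]+L[:,0]*s_+L[:,1]*c_,np.full(len(L),c[2])]
def disc(c,t,yaw):
    c=np.array(c,float);b=c-[0,0,t]
    return np.r_[circ(c,28,80),circ(b,28,80),slot(c,yaw)]
E
cat > ov.py <<'E'
from h import *
import sys
x1,y1,w1,x2,y2,w2=map(float,sys.argv[2:8]);k=sys.argv[1]
f=grab_frame("top");g=grab_frame("scene")
ims=[]
for im,u,v,P in((f,185,170,disc([x1,y1,148],38,w1)),(g,312,250,disc([x1,y1,148],38,w1)),(f,325,180,disc([x2,y2,130],20,w2)),(g,206,185,disc([x2,y2,130],20,w2))):
    s=7;w,h=55,42
    for q in(0,1):
        crop(im,"tmp.png",u,v,w,h,s,proj(im,P) if q else None);ims.append(cv2.imread("pics/tmp.png"))
A=np.vstack([np.hstack([ims[0],ims[1]]),np.hstack([ims[4],ims[5]])]);B=np.vstack([np.hstack([ims[2],ims[3]]),np.hstack([ims[6],ims[7]])])
cv2.imwrite(f"pics/ovA{k}.png",A);cv2.imwrite(f"pics/ovB{k}.png",B)
E
python3 ov.py 1 629 152.5 0 617.5 -156 0.2
```

```text
(no output)
```

View pics/ovA1.png

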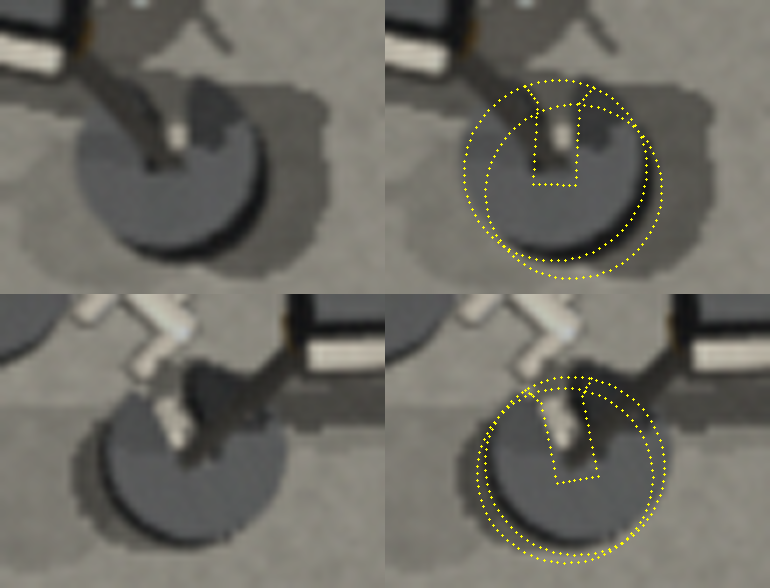

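View pics/ovB1.png

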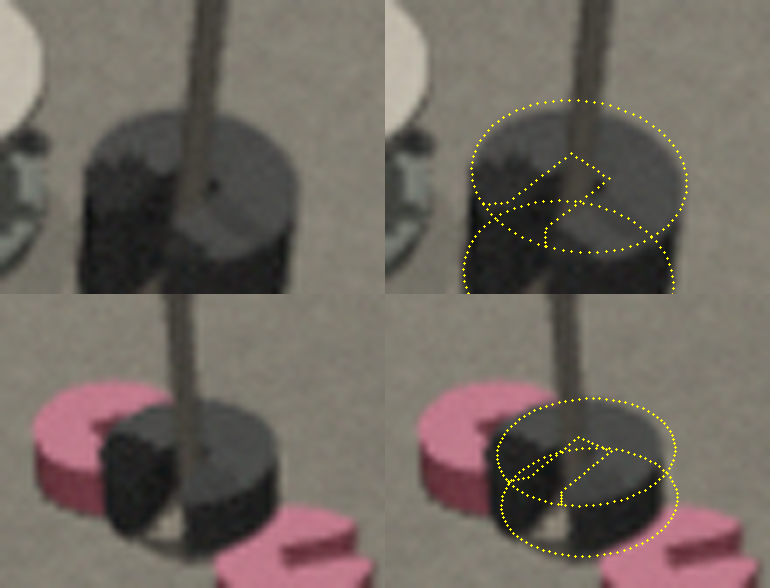

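```bash
python3 ov.py 2 632 152.5 -0.15 622.5 -159 0.1
```

```text
(no output)
```

View pics/ovA2.png

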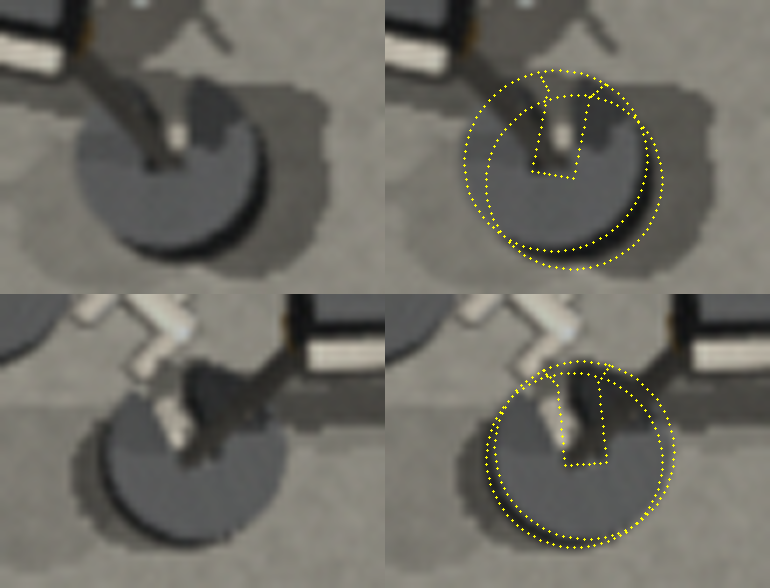

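View pics/ovB2.png

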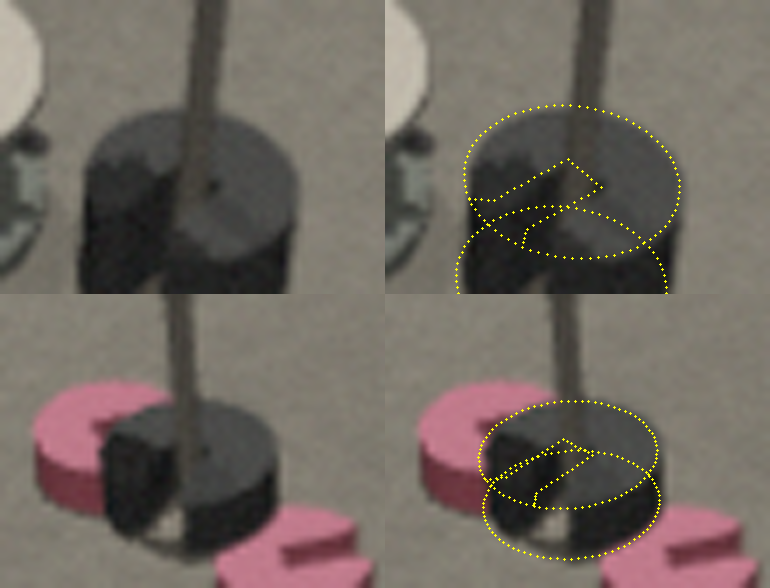

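```bash
python3 ov.py 3 632 153.5 0.05 622 -158 0.33
```

```text
(no output)
```

View pics/ovA3.png

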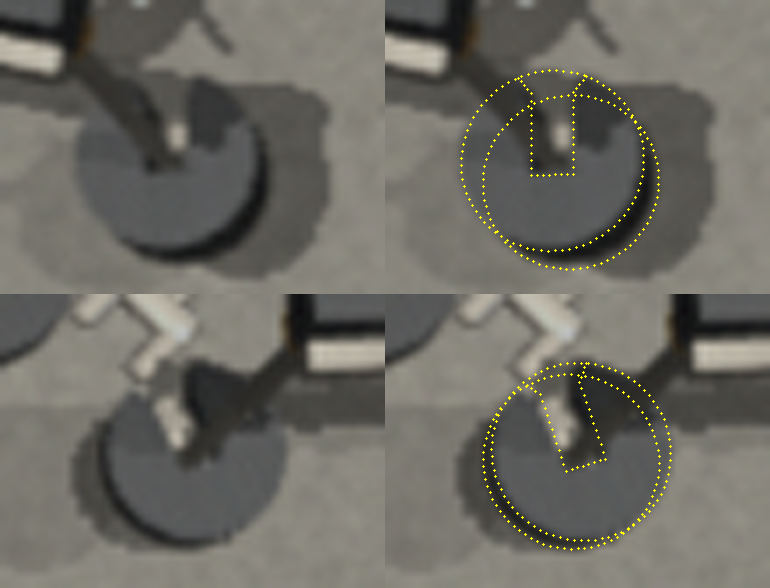

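View pics/ovB3.png

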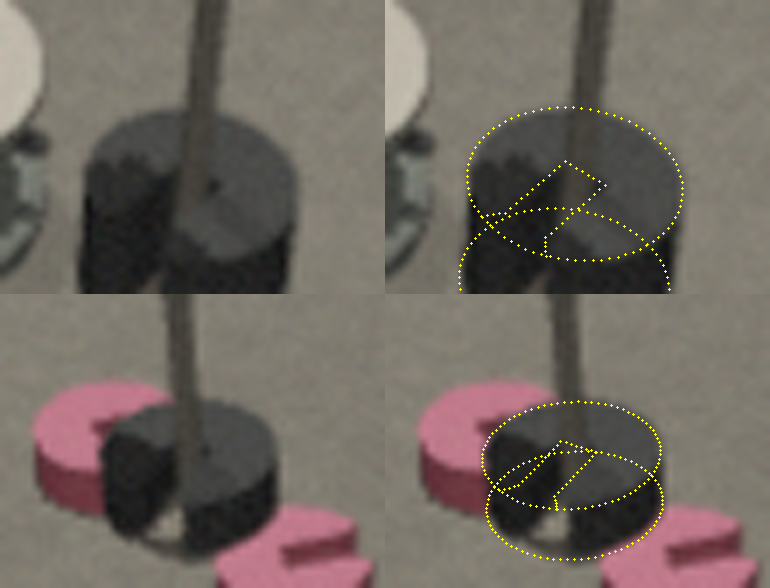

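```bash
cat >> h.py <<'E'
def tcp(g,tilt=50,yaw=0,d=155):
    Rt=R.from_euler("xyz",[np.pi,-np.radians(tilt),yaw]);return np.array(g)-Rt.apply([0,0,d]),Rt
def plan(g,tilt=50,yaw=0,n=5,d=155,lead=1.0,cur=None):
    p,Rc,s=pose()
    if cur: p,Rc=cur
    P,Rt=tcp(g,tilt,yaw,d);D=(Rc.inv()*Rt).as_rotvec()
    print("goal",P.round(1),"dist",np.linalg.norm(P-p).round(1),"ang",np.degrees(np.linalg.norm(D)).round(1),"cur opening",round(s["opening"],3))
    rows=[]
    for i in range(n):
        Ri=Rc*R.from_rotvec(D*i/n);dp=Ri.inv().apply((P-p)/n)
        rows.append([*np.round(D/n,4),*np.round(dp,1)])
    for q in rows: print([float(v) for v in q])
def st(d=155):
    p,Rc,s=pose();g=p+Rc.apply([0,0,d]);
    print("t",round(s["clock"],2),"tcp",p.round(1),"rpy",s["tcp_rot"].round(3),"grasp",g.round(1),"F",s["contact_force"].round(1),"open",round(s["opening"],3),"q",s["qpos"].round(2))
E
python3 - <<'E'
from h import *
w=grab_frame("wrist");f=grab_frame("top")
p,Rc,s=pose()
for z in(160.4,173.4):
  print(z,proj(w,[p+Rc.apply([x,42.5*k,z]) for k in(1,-1) for x in(-11,11)]).round(0).tolist())
print("washer",onz(f,(192,155),140),"spout tip",onz(f,(206,169),150))
plan((552,153,180),n=22)
E
```

```text
160.4 [[380.0, 299.0], [384.0, 255.0], [195.0, 299.0], [190.0, 255.0]]
173.4 [[373.0, 286.0], [376.0, 244.0], [202.0, 286.0], [198.0, 244.0]]
washer [715.63878465 194.88875219 140.        ] spout tip [682.70807132 160.88628026 150.        ]
goal [433.3 153.  279.6] dist 769.0 ang 54.4 cur opening 1.001
[-0.0076, 0.0392, 0.0164, 20.9, -27.5, 5.7]
[-0.0076, 0.0392, 0.0164, 20.2, -27.8, 6.3]
[-0.0076, 0.0392, 0.0164, 19.5, -28.2, 6.8]
[-0.0076, 0.0392, 0.0164, 18.7, -28.6, 7.4]
[-0.0076, 0.0392, 0.0164, 17.9, -28.9, 7.9]
[-0.0076, 0.0392, 0.0164, 17.2, -29.3, 8.3]
[-0.0076, 0.0392, 0.0164, 16.3, -29.6, 8.8]
[-0.0076, 0.0392, 0.0164, 15.5, -30.0, 9.2]
[-0.0076, 0.0392, 0.0164, 14.6, -30.3, 9.5]
[-0.0076, 0.0392, 0.0164, 13.8, -30.6, 9.8]
[-0.0076, 0.0392, 0.0164, 12.9, -30.9, 10.1]
[-0.0076, 0.0392, 0.0164, 12.0, -31.2, 10.4]
[-0.0076, 0.0392, 0.0164, 11.0, -31.4, 10.6]
[-0.0076, 0.0392, 0.0164, 10.1, -31.7, 10.8]
[-0.0076, 0.0392, 0.0164, 9.2, -31.9, 10.9]
[-0.0076, 0.0392, 0.0164, 8.2, -32.1, 11.0]
[-0.0076, 0.0392, 0.0164, 7.2, -32.4, 11.1]
[-0.0076, 0.0392, 0.0164, 6.3, -32.6, 11.1]
[-0.0076, 0.0392, 0.0164, 5.3, -32.7, 11.0]
[-0.0076, 0.0392, 0.0164, 4.3, -32.9, 11.0]
[-0.0076, 0.0392, 0.0164, 3.4, -33.0, 10.9]
[-0.0076, 0.0392, 0.0164, 2.4, -33.2, 10.7]
```

```bash
python3 -m creep '[[-0.008,0.04,0.016,21,-27.5,6,0],[-0.008,0.04,0.016,20,-28,6,0],[-0.008,0.04,0.016,19.5,-28,7,0],[-0.008,0.04,0.016,19,-28.5,7.5,0],[-0.008,0.04,0.016,18,-29,8,0],[-0.008,0.04,0.016,17,-29,8,0],[-0.008,0.04,0.016,16,-29.5,9,0],[-0.008,0.04,0.016,15.5,-30,9,0],[-0.008,0.04,0.016,14.5,-30,9.5,0],[-0.008,0.04,0.016,14,-30.5,10,0]]'; python3 -c "
from h import *
st();plan((552,153,180),n=12)"
```

```text
clock: 1.58
eef_pos: [327.9, -240.6, 346.7]
tcp_rot: [3.082, -0.422, 0.221]
contact_force: [0.9, 0.6, 0.5]
opening: 1.0
t 1.58 tcp [ 327.9 -240.6  346.7] rpy [ 3.082 -0.422  0.221] grasp [ 391.8 -235.8  205.6] F [0.9 0.6 0.5] open 1.0 q [-0.77  0.02  2.24  0.53  0.65  0.21]
goal [433.3 153.  279.6] dist 413.0 ang 28.0 cur opening 1.0
[-0.0063, 0.0369, 0.0159, 12.1, -30.7, 9.7]
[-0.0063, 0.0369, 0.0159, 11.2, -31.0, 10.0]
[-0.0063, 0.0369, 0.0159, 10.4, -31.2, 10.2]
[-0.0063, 0.0369, 0.0159, 9.5, -31.4, 10.3]
[-0.0063, 0.0369, 0.0159, 8.6, -31.6, 10.5]
[-0.0063, 0.0369, 0.0159, 7.7, -31.8, 10.6]
[-0.0063, 0.0369, 0.0159, 6.8, -32.0, 10.6]
[-0.0063, 0.0369, 0.0159, 5.9, -32.2, 10.7]
[-0.0063, 0.0369, 0.0159, 5.0, -32.3, 10.7]
[-0.0063, 0.0369, 0.0159, 4.1, -32.5, 10.6]
[-0.0063, 0.0369, 0.0159, 3.2, -32.6, 10.6]
[-0.0063, 0.0369, 0.0159, 2.3, -32.7, 10.5]
```

```bash
python3 -m creep '[[-0.007,0.042,0.018,14,-36,12,0],[-0.007,0.042,0.018,13,-36,12,0],[-0.007,0.042,0.018,12,-37,12,0],[-0.007,0.042,0.018,11,-37,12,0],[-0.007,0.042,0.018,10,-37,12,0],[-0.007,0.042,0.018,9,-37,12,0],[-0.007,0.042,0.018,8,-37,12,0],[-0.007,0.042,0.018,6,-38,12,0],[-0.007,0.042,0.018,5,-38,12,0],[-0.007,0.042,0.018,4,-38,12,0]]'; python3 -c "
from h import *
st();plan((562,153,139),n=3)
w=grab_frame('wrist');crop(w,'w1.png',0,0,560,420,1.4,np.r_[proj(w,disc((632,153,148),38,0.)),proj(w,[(632,153,z) for z in range(110,340,6)])])"
```

```text
clock: 2.42
eef_pos: [397.6, -5.0, 317.7]
tcp_rot: [3.119, -0.73, 0.111]
contact_force: [0.4, 0.3, -0.0]
opening: 0.997
t 2.42 tcp [397.6  -5.  317.7] rpy [ 3.119 -0.73   0.111] grasp [500.7   3.  202.3] F [ 0.4  0.3 -0. ] open 0.997 q [-0.05  0.03  2.42  1.95  0.09 -0.5 ]
goal [443.3 153.  238.6] dist 182.5 ang 9.8 cur opening 0.997
[-0.0191, 0.0472, 0.0262, -2.0, -51.4, 32.5]
[-0.0191, 0.0472, 0.0262, -4.8, -51.9, 31.3]
[-0.0191, 0.0472, 0.0262, -7.7, -52.3, 30.0]
```

View pics/w1.png

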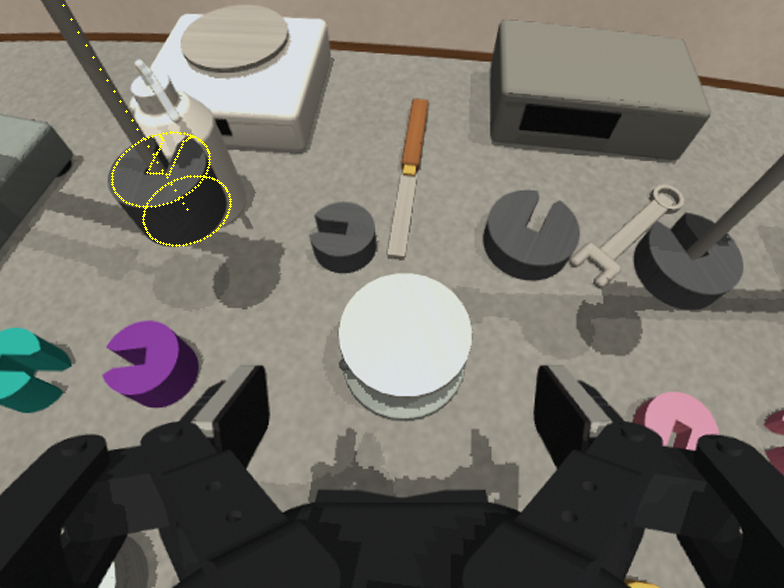

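```bash
cat > fk.py <<'E'
from h import *
from scipy.optimize import least_squares
D=[([-1.18841688,.353683581,1.63415066,0,1.15522311,-.00237],[234.506,-579.076,403.932],[-3.1401,0,.38475]),
([-.77,.02,2.24,.53,.65,.21],[327.9,-240.6,346.7],[3.082,-.422,.221]),
([-.05,.03,2.42,1.95,.09,-.5],[397.6,-5,317.7],[3.119,-.73,.111])]
def rot(q,sg=(1,1)):
    return R.from_euler("ZYZYZ",[q[0],q[1]+q[2],sg[0]*q[3],q[4],sg[1]*q[5]+np.pi/2])
def fk(q,p,sg=(1,1)):
    a1,d1,L2,L3,e,d6=p
    a=q[1];b=q[1]+q[2]
    w=np.array([a1+L2*np.sin(a)+L3*np.sin(b)+e*np.cos(b),0,d1+L2*np.cos(a)+L3*np.cos(b)-e*np.sin(b)])
    return R.from_euler("z",q[0]).apply(w)+rot(q,sg).apply([0,0,d6]),rot(q,sg)
E
python3 - <<'E'
from fk import *
p,Rc,s=pose();D[2]=(s["qpos"],s["eef_pos"],s["tcp_rot"])
for sg in((1,1),(1,-1),(-1,1),(-1,-1)):
    print(sg,[np.degrees((rot(q,sg).inv()*R.from_euler("xyz",t)).magnitude()).round(2) for q,_,t in D])
sg=(1,1)
f=lambda p:np.r_[np.concatenate([fk(q,p,sg)[0]-x for q,x,_ in D]),0.002*(p-[0,400,430,430,0,100])]
s=least_squares(f,[0,400,430,430,0,100]);print(s.x.round(1),s.fun.round(1))
E
```

```text
Traceback (most recent call last):
  File "fk.py", line 7, in rot
    return R.from_euler("ZYZYZ",[q[0],q[1]+q[2],sg[0]*q[3],q[4],sg[1]*q[5]+np.pi/2])
           ~~~~~~~~~~~~^^^^^^^^^^^^^^^^^^^^^^^^^^^^^^^^^^^^^^^^^^^^^^^^^^^^^^^^^^^^^
  File "scipy/spatial/transform/_rotation.pyx", line 1413, in scipy.spatial.transform._rotation.Rotation.from_euler
ValueError: Expected axis specification to be a non-empty string of upto 3 characters, got ZYZYZ
```

```bash
sed -i 's/    return R.from_euler("ZYZYZ".*/    return R.from_euler("ZYZ",[q[0],q[1]+q[2],sg[0]*q[3]])*R.from_euler("YZ",[q[4],sg[1]*q[5]+np.pi\/2])/' fk.py
python3 - <<'E'
from fk import *
p,Rc,s=pose();D[2]=(s["qpos"],s["eef_pos"],s["tcp_rot"])
for sg in((1,1),(1,-1),(-1,1),(-1,-1)):
    print(sg,[np.degrees((rot(q,sg).inv()*R.from_euler("xyz",t)).magnitude()).round(2) for q,_,t in D])
sg=(1,1)
f=lambda p:np.r_[np.concatenate([fk(q,p,sg)[0]-x for q,x,_ in D]),0.002*(p-[0,400,430,430,0,100])]
s=least_squares(f,[0,400,430,430,0,100]);print(s.x.round(1),s.fun.round(1))
E
```

```text
(1, 1) [np.float64(0.0), np.float64(0.59), np.float64(0.0)]
(1, -1) [np.float64(0.27), np.float64(23.81), np.float64(59.38)]
(-1, 1) [np.float64(0.0), np.float64(60.52), np.float64(134.39)]
(-1, -1) [np.float64(0.27), np.float64(80.8), np.float64(166.46)]
[ -9.5 332.9 562.3 513.2  72.7 182.2] [-1.4 -0.5 -0.1  0.2  0.1  0.2 -0.1 -0.4 -0.1 -0.  -0.1  0.3  0.2  0.1
  0.2]
```

```bash
cat >> fk.py <<'E'
PP=[-9.5,332.9,562.3,513.2,72.7,182.2]
lo=np.array([-2.63,-.92,.06,-1.3,0,-3.02]);hi=np.array([2.63,2.1,2.66,4.44,2.69,3.02])
def ik(P,Rt,q0):
    def f(q):
        x,Ro=fk(q,PP);return np.r_[(x-P)/10,(Ro.inv()*Rt).as_rotvec()*10]
    s=least_squares(f,np.clip(q0,lo+.01,hi-.01),bounds=(lo,hi));return s.x,s.cost
E
python3 - <<'E'
from fk import *
for n,g,y in(("thick pre",(562,153,139),0),("thick",(632,153,139),0),("jack",(584,6,85),0),("jack far",(510,6,120),0),("thin pre",(556,-182,122),.35),("thin",(622,-158,122),.35),("thin y0",(622,-158,122),0),("thin y-.3",(622,-158,122),-.3)):
  for tilt in(40,50,60):
    P,Rt=tcp(g,tilt,y);o=[]
    for q0 in([0.2,.3,2.2,0.,.3,1.5],[0.2,.3,2.2,3.14,.3,-1.5],[0.2,.3,2.2,0,.3,-1.5],[0.2,.3,2.2,1.5,.3,0]):
        q,c=ik(P,Rt,q0)
        if c<.01:o.append(q.round(2).tolist())
    print(n,tilt,P.round(0),o)
E
```

```text
thick pre 40 [462. 153. 258.] [[0.42, 0.31, 2.26, 4.41, 0.28, -2.5]]
thick pre 50 [443. 153. 239.] [[0.47, 0.38, 2.35, 3.9, 0.53, -1.94], [0.47, 0.38, 2.35, 3.9, 0.53, -1.94]]
thick pre 60 [428. 153. 217.] [[0.52, 0.51, 2.4, 3.74, 0.85, -1.72], [0.52, 0.51, 2.4, 3.74, 0.85, -1.72]]
thick 40 [532. 153. 258.] []
thick 50 [513. 153. 239.] [[0.39, 0.43, 2.22, 3.87, 0.45, -1.99], [0.39, 0.43, 2.22, 3.87, 0.45, -1.99]]
thick 60 [498. 153. 217.] [[0.42, 0.53, 2.28, 3.69, 0.76, -1.76], [0.42, 0.53, 2.28, 3.69, 0.76, -1.76]]
jack 40 [484.   6. 204.] [[0.02, 0.44, 2.29, 3.18, 0.29, -1.59], [0.02, 0.44, 2.29, 3.18, 0.29, -1.59]]
jack 50 [465.   6. 185.] [[0.02, 0.53, 2.37, 3.17, 0.63, -1.58], [0.02, 0.53, 2.37, 3.17, 0.63, -1.58]]
jack 60 [450.   6. 163.] [[0.02, 0.68, 2.42, 3.16, 1.01, -1.57], [0.02, 0.68, 2.42, 3.16, 1.01, -1.57]]
jack far 40 [410.   6. 239.] [[0.02, 0.27, 2.43, 3.19, 0.26, -1.6], [0.02, 0.27, 2.43, 3.19, 0.26, -1.6]]
jack far 50 [391.   6. 220.] [[0.02, 0.39, 2.52, 3.17, 0.64, -1.58], [0.02, 0.39, 2.52, 3.17, 0.64, -1.58]]
jack far 60 [376.   6. 198.] [[0.03, 0.59, 2.58, 3.1
[... 1275 characters left out ...]
2.15, 1.9, 0.25, -0.63], [-0.37, 0.41, 2.15, 1.9, 0.25, -0.63]]
thin y0 50 [ 503. -158.  222.] [[-0.41, 0.47, 2.23, 2.44, 0.49, -1.21], [-0.41, 0.47, 2.23, 2.44, 0.49, -1.21], [-0.41, 0.47, 2.23, 2.44, 0.49, -1.21]]
thin y0 60 [ 488. -158.  200.] [[-0.45, 0.58, 2.29, 2.6, 0.81, -1.41], [-0.45, 0.58, 2.29, 2.6, 0.81, -1.41], [-0.45, 0.58, 2.29, 2.6, 0.81, -1.41]]
thin y-.3 40 [ 527. -129.  241.] [[-0.22, 0.4, 2.17, 3.52, 0.13, -1.89], [-0.22, 0.4, 2.17, 3.52, 0.13, -1.89]]
thin y-.3 50 [ 509. -123.  222.] [[-0.21, 0.46, 2.26, 3.29, 0.45, -1.65], [-0.21, 0.46, 2.26, 3.29, 0.45, -1.65]]
thin y-.3 60 [ 494. -118.  200.] [[-0.21, 0.57, 2.32, 3.26, 0.8, -1.6], [-0.21, 0.57, 2.32, 3.26, 0.8, -1.6]]
```

```bash
python3 -c "
from h import *
plan((540,120,150),tilt=55,n=10)"
```

```text
goal [413.  120.  238.9] dist 148.2 ang 14.1 cur opening 1.0
[-0.0061, 0.0227, 0.0073, -3.2, -12.4, 7.5]
[-0.0061, 0.0227, 0.0073, -3.4, -12.4, 7.4]
[-0.0061, 0.0227, 0.0073, -3.7, -12.4, 7.2]
[-0.0061, 0.0227, 0.0073, -3.9, -12.4, 7.1]
[-0.0061, 0.0227, 0.0073, -4.2, -12.4, 6.9]
[-0.0061, 0.0227, 0.0073, -4.4, -12.5, 6.7]
[-0.0061, 0.0227, 0.0073, -4.7, -12.5, 6.5]
[-0.0061, 0.0227, 0.0073, -4.9, -12.5, 6.3]
[-0.0061, 0.0227, 0.0073, -5.1, -12.5, 6.2]
[-0.0061, 0.0227, 0.0073, -5.4, -12.5, 6.0]
```

```bash
python3 -m creep '[[-0.006,0.023,0.007,-3,-12.5,7.5,0],[-0.006,0.023,0.007,-3.5,-12.5,7.5,0],[-0.006,0.023,0.007,-4,-12.5,7,0],[-0.006,0.023,0.007,-4,-12.5,7,0],[-0.006,0.023,0.007,-4,-12.5,7,0],[-0.006,0.023,0.007,-4.5,-12.5,6.5,0],[-0.006,0.023,0.007,-4.5,-12.5,6.5,0],[-0.006,0.023,0.007,-5,-12.5,6.5,0],[-0.006,0.023,0.007,-5,-12.5,6,0],[-0.006,0.023,0.007,-5.5,-12.5,6,0]]'; python3 -c "
from h import *
st();plan((562,153,140),tilt=55,n=5)
w=grab_frame('wrist');crop(w,'w2.png',0,0,560,420,1.4,np.r_[proj(w,disc((632,153,148),38,0.)),proj(w,[(632,153,z) for z in range(110,340,6)])])"
```

```text
clock: 3.3
eef_pos: [403.4, 83.2, 268.5]
tcp_rot: [-3.121, -0.899, 0.034]
contact_force: [1.2, 0.2, -0.1]
opening: 0.998
t 3.3 tcp [403.4  83.2 268.5] rpy [-3.121 -0.899  0.034] grasp [524.5  90.4 172. ] F [ 1.2  0.2 -0.1] open 0.998 q [ 0.27  0.23  2.48  3.49  0.48 -1.74]
goal [435.  153.  228.9] dist 86.3 ang 4.6 cur opening 0.998
[-0.0095, 0.0123, 0.004, -2.0, -13.5, 10.5]
[-0.0095, 0.0123, 0.004, -2.1, -13.6, 10.4]
[-0.0095, 0.0123, 0.004, -2.3, -13.7, 10.2]
[-0.0095, 0.0123, 0.004, -2.5, -13.8, 10.1]
[-0.0095, 0.0123, 0.004, -2.7, -13.9, 9.9]
```

View pics/w2.png

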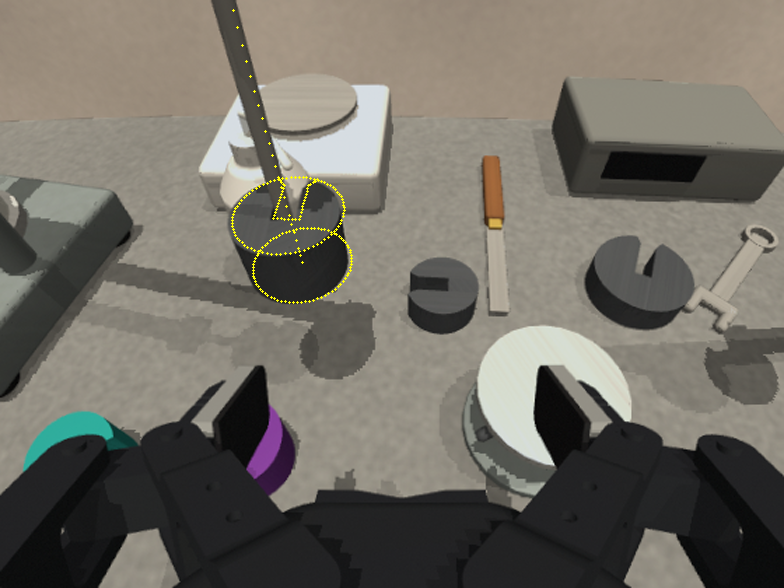

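```bash
python3 -m creep '[[-0.01,0.012,0.004,-2,-13.5,10.5,0],[-0.01,0.012,0.004,-2,-13.5,10.5,0],[-0.01,0.012,0.004,-2,-14,10,0],[-0.01,0.012,0.004,-2.5,-14,10,0],[-0.008,0.008,0.004,-2.5,-14,10,0],[0,0,0,0,-2,0,0]]'; python3 -c "
from h import *
st();plan((562,155,140),tilt=55,n=1)
w=grab_frame('wrist');crop(w,'w3.png',0,0,560,420,1.4,np.r_[proj(w,disc((632,155,148),38,0.)),proj(w,[(632,155,z) for z in range(110,340,6)])]);crop(w,'w3c.png',190,80,150,130,4)"
```

```text
clock: 3.85
eef_pos: [437.3, 162.0, 227.8]
tcp_rot: [-3.12, -0.958, -0.007]
contact_force: [0.1, -0.1, -0.2]
opening: 1.001
t 3.85 tcp [437.3 162.  227.8] rpy [-3.12  -0.958 -0.007] grasp [564.1 164.4 138.7] F [ 0.1 -0.1 -0.2] open 1.001 q [ 0.49  0.42  2.39  3.77  0.67 -1.79]
goal [435.  155.  228.9] dist 7.5 ang 0.9 cur opening 1.001
[-0.0154, 0.0019, -0.0043, -0.4, 7.0, -2.6]
```

View pics/w3.png

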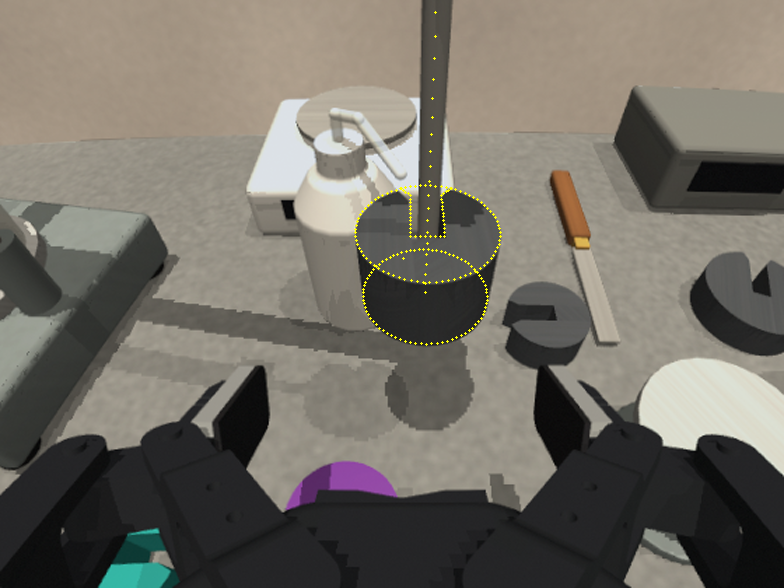

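View pics/w3c.png

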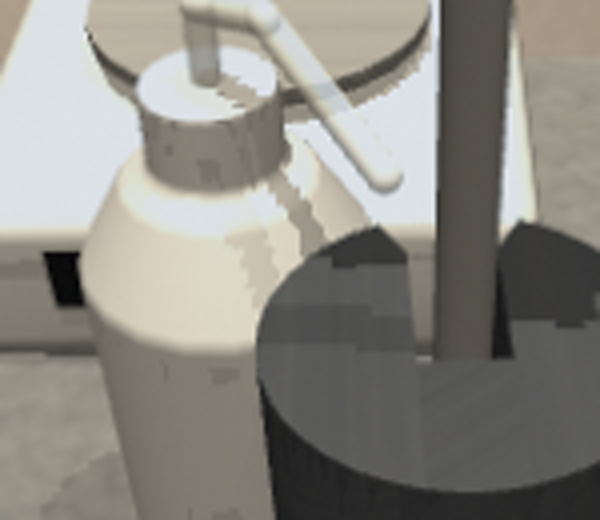

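```bash
python3 -c "
from h import *
p,Rt=tcp((570,155,134),55,0,150)
plan((570,155,134),tilt=55,n=2,d=150)
plan((631,155,134),tilt=55,n=3,d=150,cur=(p,Rt))"
```

```text
goal [447.1 155.  220. ] dist 14.7 ang 0.9 cur opening 1.0
[-0.0078, 0.0013, -0.002, -0.3, 3.3, 6.5]
[-0.0078, 0.0013, -0.002, -0.3, 3.3, 6.6]
goal [508.1 155.  220. ] dist 61.0 ang 0.0 cur opening 1.0
[0.0, 0.0, 0.0, 11.7, -0.0, 16.7]
[0.0, 0.0, 0.0, 11.7, -0.0, 16.7]
[0.0, 0.0, 0.0, 11.7, -0.0, 16.7]
```

```bash
python3 -m creep '[[-0.008,0.001,-0.002,-0.5,3.5,6.5,0],[-0.008,0.001,-0.002,0,3.5,6.5,0],[0,0,0,11.5,0,16.5,0],[0,0,0,11.5,0,16.5,0],[0,0,0,6,0,8.5,0]]' 40; python3 -c "
from h import *
st(150);plan((631,155,134),tilt=55,n=2,d=150)
w=grab_frame('wrist');crop(w,'w4.png',0,0,560,420,1.4,proj(w,disc((632,155,148),38,0.)))"
```

```text
clock: 4.32
eef_pos: [498.0, 150.4, 220.3]
tcp_rot: [-3.14, -0.956, 0.001]
contact_force: [0.1, 0.3, 0.6]
opening: 1.0
t 4.32 tcp [498.  150.4 220.3] rpy [-3.14e+00 -9.56e-01  1.00e-03] grasp [620.5 150.7 133.8] F [0.1 0.3 0.6] open 1.0 q [ 0.39  0.48  2.28  3.71  0.62 -1.82]
goal [508.1 155.  220. ] dist 11.1 ang 0.2 cur opening 1.0
[-0.001, 0.0019, 0.0003, 2.8, -2.3, 4.2]
[-0.001, 0.0019, 0.0003, 2.8, -2.3, 4.2]
```

View pics/w4.png

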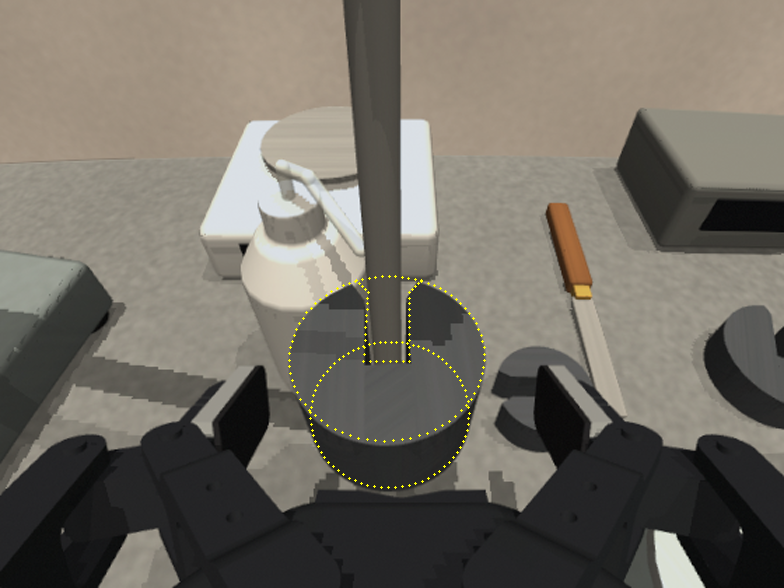

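```bash
python3 -m creep '[[0,0.002,0,3,-2,4,0],[0,0.002,0,3,-2.5,4,0],[0,0,0,0,0,0,0]]'; python3 -c "
from h import *
st(150);plan((631,155,134),tilt=55,n=1,d=150)
"
```

```text
clock: 4.62
eef_pos: [509.7, 153.0, 221.2]
tcp_rot: [-3.139, -0.962, -0.004]
contact_force: [-0.1, -0.7, -0.1]
opening: 0.996
t 4.62 tcp [509.7 153.  221.2] rpy [-3.139 -0.962 -0.004] grasp [632.7 152.8 135.4] F [-0.1 -0.7 -0.1] open 0.996 q [ 0.39  0.48  2.26  3.72  0.61 -1.83]
goal [508.1 155.  220. ] dist 2.8 ang 0.2 cur opening 0.996
[0.001, -0.0019, -0.0026, -1.9, -2.0, -0.6]
```

```bash
python3 -m creep '[[0,-0.002,-0.002,-1.5,-2,-1,0.15],[0,0,0,0,0,0,0.27]]' 60; python3 -c "
from h import *
st(150);plan((631,155,134),tilt=55,n=1,d=150)
w=grab_frame('wrist');crop(w,'w5.png',0,0,560,420,1.4)"
```

```text
clock: 4.78
eef_pos: [507.0, 155.0, 220.4]
tcp_rot: [3.141, -0.959, -0.001]
contact_force: [0.2, -1.2, 0.1]
opening: 0.749
t 4.78 tcp [507.  155.  220.4] rpy [ 3.141e+00 -9.590e-01 -1.000e-03] grasp [629.8 154.8 134.2] F [ 0.2 -1.2  0.1] open 0.749 q [ 0.39  0.48  2.26  3.73  0.61 -1.83]
goal [508.1 155.  220. ] dist 1.1 ang 0.1 cur opening 0.749
[0.001, 0.0011, -0.0003, 0.4, -0.0, 1.1]
```

View pics/w5.png

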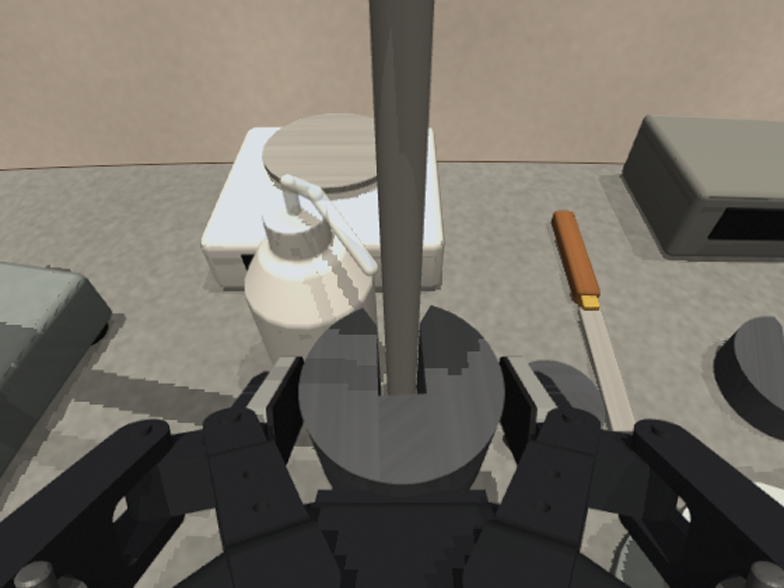

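```bash
python3 -m creep '[[0,0,0,0.5,0,1,0.33],[0,0,0,0,0,0,0.4],[0,0,0,0,0,0,0.5],[0,0,0,0,0,0,0.6],[0,0,0,0,0,0,0.6]]' 60; python3 -c "
from h import *
st(150)
w=grab_frame('wrist');crop(w,'w6.png',150,180,270,180,2.9)"
```

```text
clock: 5.25
eef_pos: [507.0, 155.2, 220.2]
tcp_rot: [3.141, -0.959, 0.001]
contact_force: [0.7, -1.4, 0.4]
opening: 0.645
t 5.25 tcp [507.  155.2 220.2] rpy [ 3.141e+00 -9.590e-01  1.000e-03] grasp [629.8 155.2 134.1] F [ 0.7 -1.4  0.4] open 0.645 q [ 0.4   0.48  2.26  3.72  0.61 -1.83]
```

View pics/w6.png

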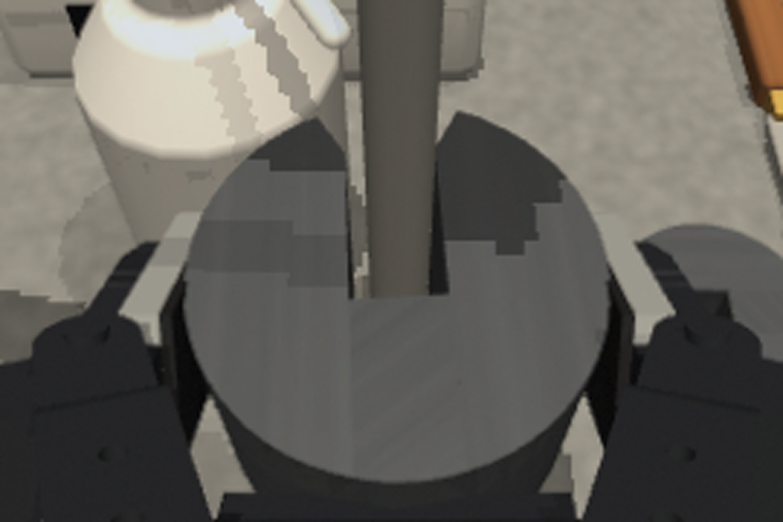

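```bash
python3 -m creep '[[0,0,0,2,0,-1.4,0.6],[0,0,0,2.5,0,-1.7,0.6],[0,0,0,0,0,0,0.6]]'; python3 -c "
from h import *
st(150)"; python3 -m creep '[[0,0,0,-6,0,-8,0.6],[0,0,0,-8.5,0,-12.5,0.6],[0,0,0,-8.5,0,-12.5,0.6],[0,0,0,-8.5,0,-12.5,0.6],[0,0,0,0,0,0,0.6]]'; python3 -c "
from h import *
st(150)
w=grab_frame('wrist');crop(w,'w7.png',0,0,560,420,1.4)"
```

```text
clock: 5.55
eef_pos: [505.2, 155.0, 223.7]
tcp_rot: [3.139, -0.949, 0.003]
contact_force: [0.7, 0.6, -6.2]
opening: 0.639
t 5.55 tcp [505.2 155.  223.7] rpy [ 3.139e+00 -9.490e-01  3.000e-03] grasp [627.1 155.  136.3] F [ 0.7  0.6 -6.2] open 0.639 q [ 0.4   0.47  2.27  3.74  0.59 -1.85]
clock: 5.97
eef_pos: [443.7, 153.6, 222.6]
tcp_rot: [3.137, -0.941, 0.004]
contact_force: [-0.4, -0.3, -7.7]
opening: 0.638
t 5.97 tcp [443.7 153.6 222.6] rpy [ 3.137 -0.941  0.004] grasp [564.9 153.4 134.2] F [-0.4 -0.3 -7.7] open 0.638 q [ 0.46  0.44  2.38  3.77  0.66 -1.81]
```

View pics/w7.png

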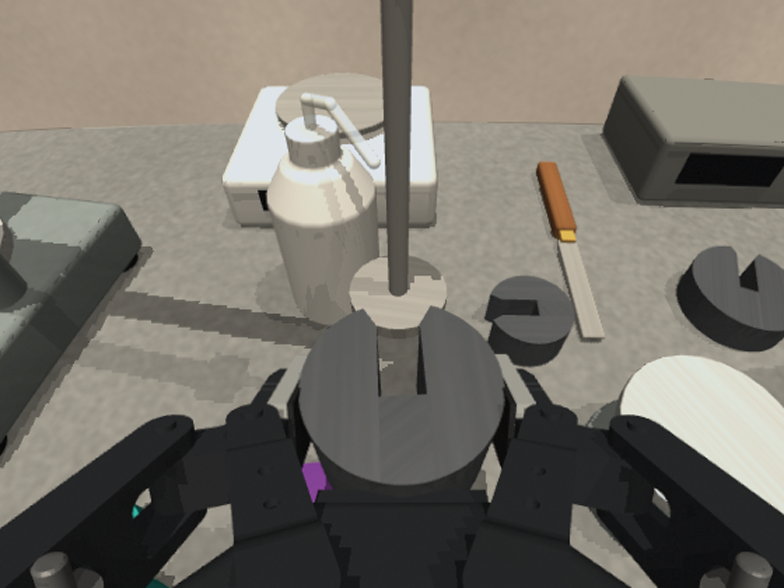

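```bash
sed -i 's/Rt.apply(\[0,0,d\])/Rt.apply([0,0,d] if np.isscalar(d) else d)/; s/Rc.apply(\[0,0,d\])/Rc.apply([0,0,d] if np.isscalar(d) else d)/' h.py; python3 -c "
from h import *
w=grab_frame('wrist')
print(onz(w,(398/1.4-.5,292/1.4-.5),110))
# pan colour segmentation left as is
p=np.r_[proj(w,circ((632,154,110),21)),proj(w,circ((584.5,5.7,61.7),45)),proj(w,[(632,154,z) for z in range(110,340,6)])]
crop(w,'w8.png',200,0,360,420,1.4,p)
O=[-2.9,0,154.7]
plan((580,80,125),tilt=54.95,n=4,d=O)
plan((584,6,108),tilt=54.95,n=8,d=O)
"
```

```text
[631.21615481 155.41635253 110.        ]
goal [455.   80.  216.2] dist 75.1 ang 0.9 cur opening 0.635
[0.0002, 0.0038, 0.0004, -0.2, 18.6, 2.8]
[0.0002, 0.0038, 0.0004, -0.2, 18.6, 2.8]
[0.0002, 0.0038, 0.0004, -0.2, 18.6, 2.8]
[0.0002, 0.0038, 0.0004, -0.2, 18.6, 2.8]
goal [459.    6.  199.2] dist 150.7 ang 0.9 cur opening 0.635
[0.0001, 0.0019, 0.0002, -1.5, 18.5, 3.1]
[0.0001, 0.0019, 0.0002, -1.5, 18.5, 3.1]
[0.0001, 0.0019, 0.0002, -1.5, 18.5, 3.1]
[0.0001, 0.0019, 0.0002, -1.5, 18.5, 3.1]
[0.0001, 0.0019, 0.0002, -1.5, 18.5, 3.1]
[0.0001, 0.0019, 0.0002, -1.5, 18.5, 3.1]
[0.0001, 0.0019, 0.0002, -1.5, 18.5, 3.0]
[0.0001, 0.0019, 0.0002, -1.5, 18.5, 3.0]
```

View pics/w8.png

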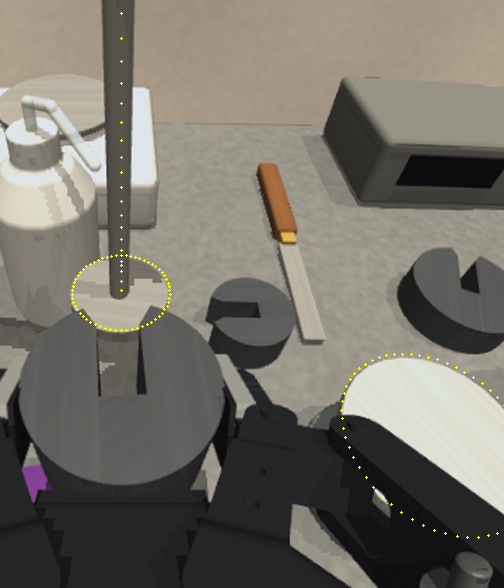

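```bash
python3 -m creep '[[0,0.002,0,-2,18.5,2,0.6],[0,0.002,0,-3,20,1,0.6],[0,0.002,0,-3,20,-2,0.6],[0,0.002,0,-3,20,-4,0.6],[0,0.002,0,-3,20,-4,0.6],[0,0.002,0,-2,20,-3,0.6],[0,0.002,0,0,12,0,0.6],[0,0,0,0,0,0,0.6]]'; python3 -c "
from h import *
O=[-2.9,0,154.7]
st(O)
w=grab_frame('wrist')
p=np.r_[proj(w,circ((584.5,5.7,61.7),45))]
crop(w,'w9.png',0,0,560,420,1.4,p)
f=grab_frame('top');crop(f,'t9.png',170,150,220,120,3.6,proj(f,circ((584.5,5.7,61.7),45)))
plan((584,6,90),tilt=54.95,n=4,d=O)
"
```

```text
clock: 6.73
eef_pos: [433.0, 21.4, 216.6]
tcp_rot: [-3.139, -0.964, 0.005]
contact_force: [-0.7, -0.3, -7.6]
opening: 0.639
t 6.73 tcp [433.   21.4 216.6] rpy [-3.139 -0.964  0.005] grasp [558.5  22.4 126.1] F [-0.7 -0.3 -7.6] open 0.639 q [ 0.06  0.44  2.48  3.21  0.74 -1.59]
goal [459.    6.  181.2] dist 46.9 ang 0.6 cur opening 0.639
[-0.0019, -0.0013, 0.0009, -3.6, 4.2, 10.3]
[-0.0019, -0.0013, 0.0009, -3.6, 4.2, 10.3]
[-0.0019, -0.0013, 0.0009, -3.6, 4.2, 10.3]
[-0.0019, -0.0013, 0.0009, -3.6, 4.2, 10.4]
```

View pics/w9.png

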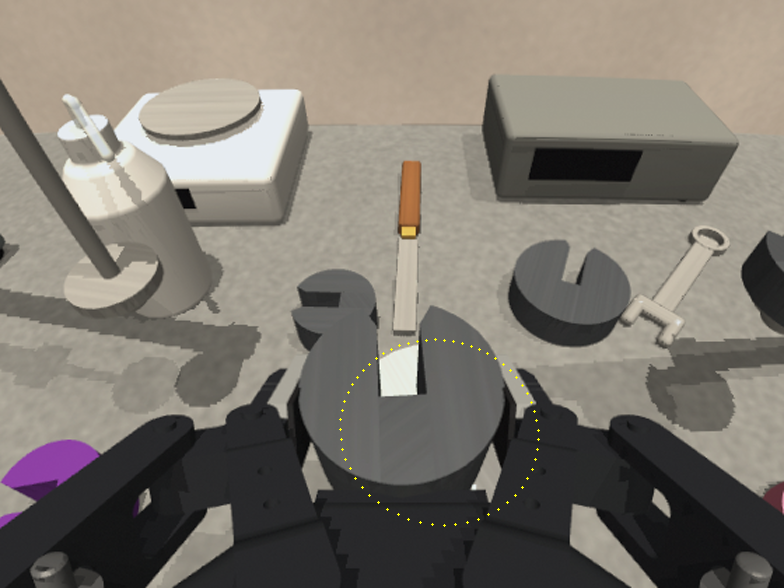

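View pics/t9.png

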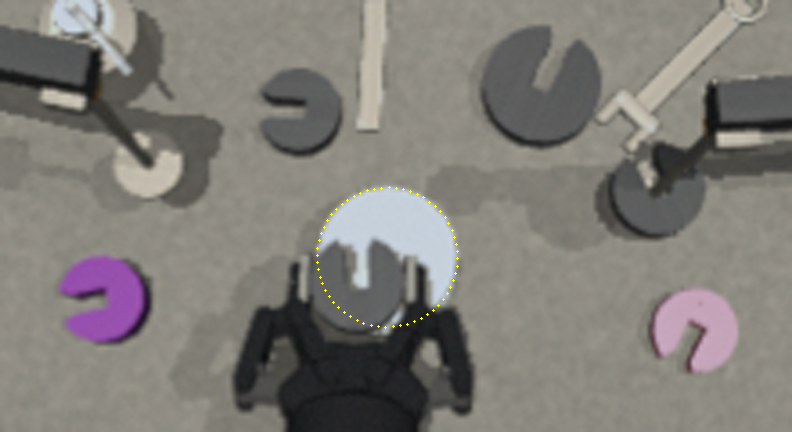

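```bash
python3 -m creep '[[-0.002,0.001,0.001,-3.5,4,10,0.6],[-0.002,0.001,0.001,-3.5,4,10,0.6],[-0.002,0.001,0.001,-3.5,4,10,0.6],[-0.002,0,0.001,-3.5,4,8,0.6],[0,0,0,0,0,0,0.6]]'; python3 -c "
from h import *
O=[-2.9,0,154.7]
st(O)
plan((584,6,84),tilt=54.95,n=2,d=O)
"
```

```text
clock: 7.25
eef_pos: [460.1, 9.8, 183.3]
tcp_rot: [3.141, -0.972, 0.005]
contact_force: [-0.1, 0.1, -6.8]
opening: 0.642
t 7.25 tcp [460.1   9.8 183.3] rpy [ 3.141 -0.972  0.005] grasp [586.3  10.3  93.7] F [-0.1  0.1 -6.8] open 0.642 q [ 0.02  0.56  2.43  3.16  0.81 -1.58]
goal [459.    6.  175.2] dist 9.0 ang 0.8 cur opening 0.642
[-0.0018, -0.0066, 0.0015, -3.6, 1.9, 1.8]
[-0.0018, -0.0066, 0.0015, -3.6, 1.9, 1.8]
```

```bash
python3 -m creep '[[-0.002,-0.007,0.001,-3,2,1.5,0.6],[-0.002,-0.006,0.001,-3,2,1.5,0.6],[0,0,0,0,0,0,0.6]]'; python3 -c "
from h import *
O=[-2.9,0,154.7]
st(O)
plan((584,6,81),tilt=54.95,n=3,d=O)
"
```

```text
clock: 7.5
eef_pos: [459.4, 6.8, 176.0]
tcp_rot: [3.139, -0.958, 0.004]
contact_force: [-0.0, 0.5, -7.2]
opening: 0.637
t 7.5 tcp [459.4   6.8 176. ] rpy [ 3.139 -0.958  0.004] grasp [584.2   6.9  84.6] F [-0.   0.5 -7.2] open 0.637 q [ 0.02  0.57  2.42  3.16  0.81 -1.58]
goal [459.    6.  172.2] dist 3.9 ang 0.2 cur opening 0.637
[-0.0003, 0.0005, 0.0008, -1.1, 0.3, 0.6]
[-0.0003, 0.0005, 0.0008, -1.1, 0.3, 0.6]
[-0.0003, 0.0005, 0.0008, -1.1, 0.3, 0.6]
```

```bash
for i in 1 ; do python3 -m creep '[[0,0,0,-1,0.3,0.6,0.6],[0,0,0,-1,0,0.6,0.6]]' | tail -n +1; done;python3 -c "
from h import *
st([-2.9,0,154.7])"; python3 -m creep '[[0,0,0,-0.8,0,0.5,0.6],[0,0,0,-0.4,0,0.3,0.6]]'; python3 -c "
from h import *
st([-2.9,0,154.7])"
```

```text
clock: 7.67
eef_pos: [458.9, 6.7, 174.0]
tcp_rot: [3.139, -0.958, 0.005]
contact_force: [-0.5, 0.3, -6.7]
opening: 0.639
t 7.67 tcp [458.9   6.7 174. ] rpy [ 3.139 -0.958  0.005] grasp [583.7   6.9  82.6] F [-0.5  0.3 -6.7] open 0.639 q [ 0.02  0.58  2.43  3.16  0.82 -1.58]
clock: 7.83
eef_pos: [458.6, 6.8, 172.7]
tcp_rot: [3.139, -0.958, 0.005]
contact_force: [0.9, -0.8, -7.1]
opening: 0.639
t 7.83 tcp [458.6   6.8 172.7] rpy [ 3.139 -0.958  0.005] grasp [583.5   7.   81.3] F [ 0.9 -0.8 -7.1] open 0.639 q [ 0.02  0.58  2.43  3.16  0.83 -1.58]
```

```bash
python3 -m creep '[[0,0,0,-0.8,0,0.6,0.6],[0,0,0,-0.4,0,0.3,0.6]]'; python3 -m creep '[[0,0,0,-0.8,0,0.6,0.6],[0,0,0,-0.4,0,0.3,0.6]]';  python3 -c "
from h import *
st([-2.9,0,154.7]);g=grab_frame('scene');crop(g,'s10.png',240,210,110,90,7)"
```

```text
clock: 8.0
eef_pos: [458.6, 6.9, 171.3]
tcp_rot: [3.139, -0.959, 0.005]
contact_force: [0.2, 0.2, -6.4]
opening: 0.641
clock: 8.17
eef_pos: [458.9, 6.9, 170.7]
tcp_rot: [3.139, -0.963, 0.005]
contact_force: [-2.6, -0.5, -1.3]
opening: 0.642
t 8.17 tcp [458.9   6.9 170.7] rpy [ 3.139 -0.963  0.005] grasp [584.2   7.1  80. ] F [-2.6 -0.5 -1.3] open 0.642 q [ 0.02  0.59  2.43  3.16  0.84 -1.57]
```

View pics/s10.png

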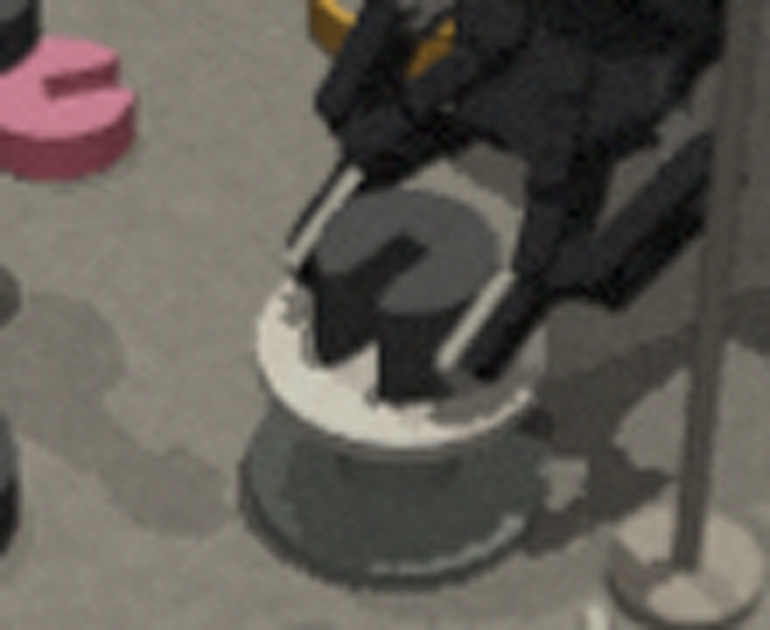

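```bash
python3 -m creep '[[0,0,0,-0.3,0,0.2,0.38],[0,0,0,0,0,0,0.33],[0,0,0,0,0,0,0.28]]' 20; python3 -c "
from h import *
st([-2.9,0,154.7])"; python3 -m creep '[[0,0,0,0,0,0,0.15],[0,0,0,0,0,0,0],[0,0,0,0,0,0,0]]';  python3 -c "
from h import *
st([-2.9,0,154.7]);w=grab_frame('wrist');crop(w,'w11.png',0,0,560,420,1.4,proj(w,disc((584,7,99.5),38,0.005)))"
```

```text
clock: 8.47
eef_pos: [460.0, 6.9, 171.3]
tcp_rot: [3.139, -0.968, 0.005]
contact_force: [1.2, -0.3, 0.7]
opening: 0.719
t 8.47 tcp [460.    6.9 171.3] rpy [ 3.139 -0.968  0.005] grasp [585.7   7.1  81.2] F [ 1.2 -0.3  0.7] open 0.719 q [ 0.02  0.59  2.42  3.16  0.84 -1.58]
clock: 8.72
eef_pos: [461.3, 6.9, 172.2]
tcp_rot: [3.139, -0.972, 0.005]
contact_force: [-0.0, 0.7, -0.1]
opening: 1.002
t 8.72 tcp [461.3   6.9 172.2] rpy [ 3.139 -0.972  0.005] grasp [587.5   7.1  82.5] F [-0.   0.7 -0.1] open 1.002 q [ 0.02  0.59  2.42  3.16  0.85 -1.58]
```

View pics/w11.png

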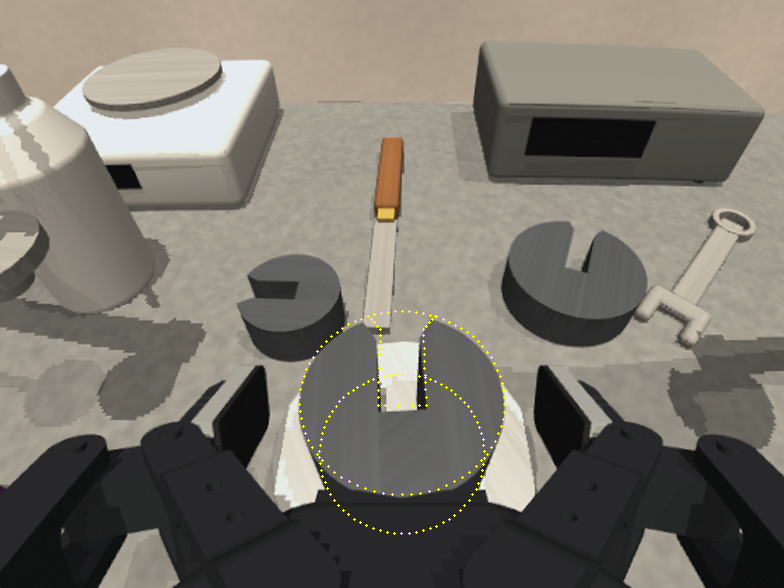

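```bash
python3 -m creep '[[0,0,0,0,0,-15,0],[0,0,0,0,0,-35,0],[0,0,0,0,0,-38,0],[0,0,0,0,2,-10,0]]'; python3 -c "
from h import *
st();plan((545,-185,126),tilt=55,yaw=.35,n=10)
w=grab_frame('wrist');crop(w,'w12.png',0,0,560,420,1.4,np.r_[proj(w,disc((582.5,7,99),38,0.005)),proj(w,disc((622,-158,130),20,0.35))])
f=grab_frame('top');crop(f,'t12.png',170,150,220,120,3.6,proj(f,disc((582.5,7,99),38,0)))
"
```

```text
clock: 9.1
eef_pos: [380.2, 4.9, 227.3]
tcp_rot: [3.139, -0.972, 0.005]
contact_force: [-0.3, -0.1, -1.5]
opening: 1.003
t 9.1 tcp [380.2   4.9 227.3] rpy [ 3.139 -0.972  0.005] grasp [508.2   5.1 139.9] F [-0.3 -0.1 -1.5] open 1.003 q [ 0.01  0.39  2.58  3.15  0.8  -1.58]
goal [ 425.7 -228.5  214.9] dist 238.1 ang 19.9 cur opening 1.003
[0.0286, -0.0012, -0.0196, 1.5, 23.4, 4.4]
[0.0286, -0.0012, -0.0196, 1.0, 23.5, 3.8]
[0.0286, -0.0012, -0.0196, 0.6, 23.6, 3.1]
[0.0286, -0.0012, -0.0196, 0.1, 23.7, 2.4]
[0.0286, -0.0012, -0.0196, -0.4, 23.7, 1.7]
[0.0286, -0.0012, -0.0196, -0.8, 23.8, 1.0]
[0.0286, -0.0012, -0.0196, -1.3, 23.8, 0.4]
[0.0286, -0.0012, -0.0196, -1.8, 23.7, -0.3]
[0.0286, -0.0012, -0.0196, -2.2, 23.7, -1.0]
[0.0286, -0.0012, -0.0196, -2.7, 23.6, -1.7]
```

View pics/w12.png

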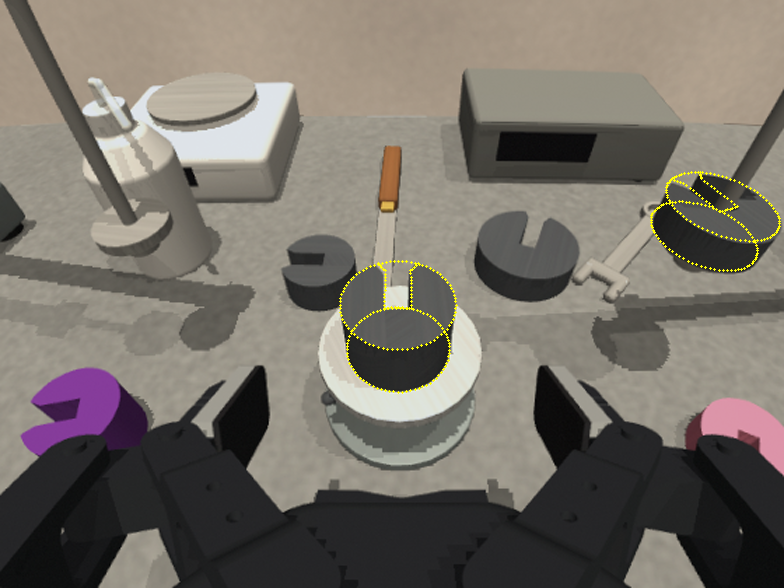

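View pics/t12.png

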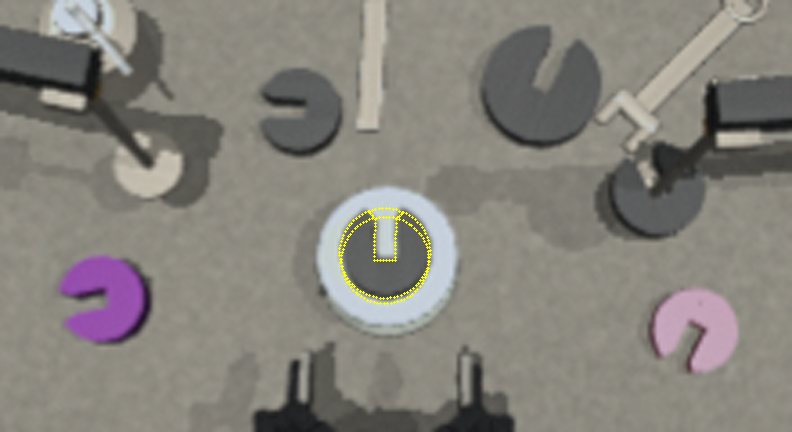

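```bash
python3 -m creep '[[0.028,0,-0.02,1.5,23.5,4.5,0],[0.028,0,-0.02,1,23.5,4,0],[0.028,0,-0.02,0.5,23.5,3,0],[0.028,-0.001,-0.02,0,23.5,2.5,0],[0.028,-0.001,-0.02,-0.5,23.5,1.5,0],[0.028,-0.001,-0.02,-1,23.5,1,0],[0.028,-0.001,-0.02,-1,24,0.5,0],[0.028,-0.001,-0.02,-2,24,0,0],[0.028,-0.001,-0.02,-2,24,-1,0],[0.028,-0.001,-0.02,-2.5,23.5,-1.5,0]]'; python3 -c "
from h import *
st();plan((552,-183,122),tilt=55,yaw=.35,n=2)
w=grab_frame('wrist');crop(w,'w13.png',0,0,560,420,1.4,np.r_[proj(w,disc((622,-158,130),20,0.35))]);crop(w,'w13c.png',190,80,150,130,4)
"
```

```text
clock: 10.03
eef_pos: [444.7, -239.9, 211.1]
tcp_rot: [3.118, -0.971, 0.396]
contact_force: [0.7, 0.3, 0.6]
opening: 1.001
t 10.03 tcp [ 444.7 -239.9  211.1] rpy [ 3.118 -0.971  0.396] grasp [ 564.1 -193.9  123.7] F [0.7 0.3 0.6] open 1.001 q [-0.75  0.53  2.21  1.72  0.85 -1.1 ]
goal [ 432.7 -226.5  210.9] dist 17.9 ang 1.8 cur opening 1.001
[-0.0071, -0.0059, 0.013, -1.7, -8.4, -2.6]
[-0.0071, -0.0059, 0.013, -1.9, -8.3, -2.6]
```

View pics/w13.png

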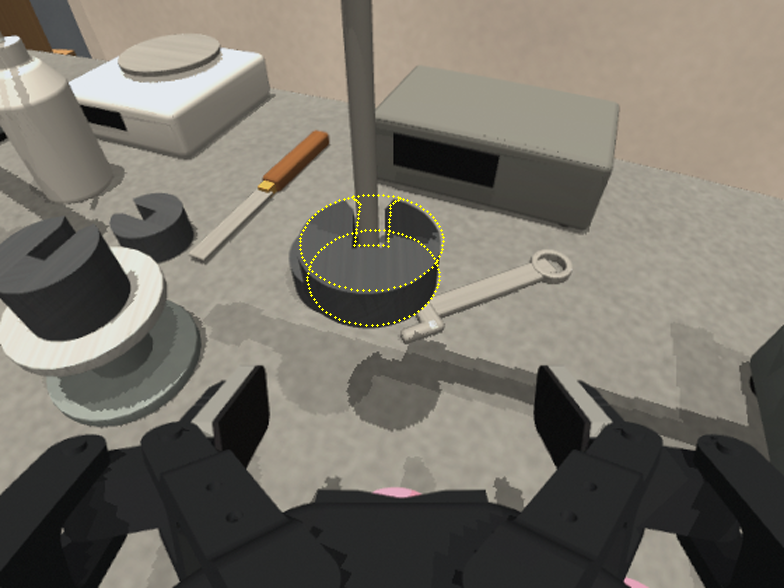

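```bash
python3 -c "
from h import *
w=grab_frame('wrist')
crop(w,'a.png',190,120,140,120,5.5,proj(w,disc((620.5,-156,130),20,0.35)))
"
```

```text
(no output)
```

View pics/a.png

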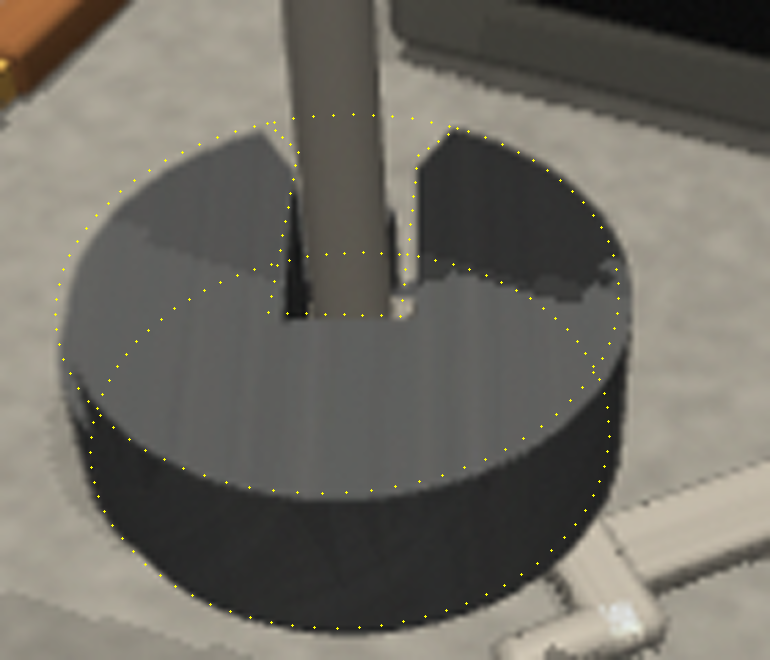

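```bash
python3 -c "
from h import *
c,s=np.cos(.39),np.sin(.39)
G=np.array([619,-157.4,121])
a=G-60*np.array([c,s,0])
plan(a,tilt=55,yaw=.39,n=2,d=150)
plan(G,tilt=55,yaw=.39,n=4,d=150,cur=tcp(a,55,.39,150))
"
```

```text
goal [ 449.9 -226.9  207. ] dist 16.4 ang 1.6 cur opening 1.004
[0.0118, -0.0066, 0.0019, 0.8, -6.5, 5.0]
[0.0118, -0.0066, 0.0019, 0.8, -6.4, 5.0]
goal [ 505.4 -204.1  207. ] dist 60.0 ang 0.0 cur opening 1.004
[0.0, 0.0, 0.0, 8.6, -0.0, 12.3]
[0.0, 0.0, 0.0, 8.6, -0.0, 12.3]
[0.0, 0.0, 0.0, 8.6, -0.0, 12.3]
[0.0, 0.0, 0.0, 8.6, -0.0, 12.3]
```

```bash
python3 -m creep '[[0.012,-0.006,0.002,1,-6,5,0],[0.012,-0.006,0.002,1,-5.5,5,0],[0,0,0,0,0,0,0],[0,0,0,8.5,0,12,0],[0,0,0,8.5,0,12,0],[0,0,0,5,0,7,0],[0,0,0,0,0,0,0]]'; python3 -c "
from h import *
st(150)
G=np.array([619,-157.4,121])
plan(G,tilt=55,yaw=.39,n=2,d=150)
w=grab_frame('wrist')
crop(w,'w14.png',0,0,560,420,1.4,proj(w,disc((620,-157,130),20,0.39)))
"
```

```text
clock: 10.72
eef_pos: [488.3, -207.9, 204.0]
tcp_rot: [-3.127, -0.959, 0.383]
contact_force: [-0.8, -0.2, -0.4]
opening: 1.0
t 10.72 tcp [ 488.3 -207.9  204. ] rpy [-3.127 -0.959  0.383] grasp [ 601.4 -160.   117.9] F [-0.8 -0.2 -0.4] open 1.0 q [-0.63  0.55  2.17  1.78  0.8  -1.06]
goal [ 505.4 -204.1  207. ] dist 17.7 ang 0.6 cur opening 1.0
[-0.0044, 0.0006, -0.0021, 6.2, 1.5, 6.2]
[-0.0044, 0.0006, -0.0021, 6.2, 1.5, 6.2]
```

View pics/w14.png

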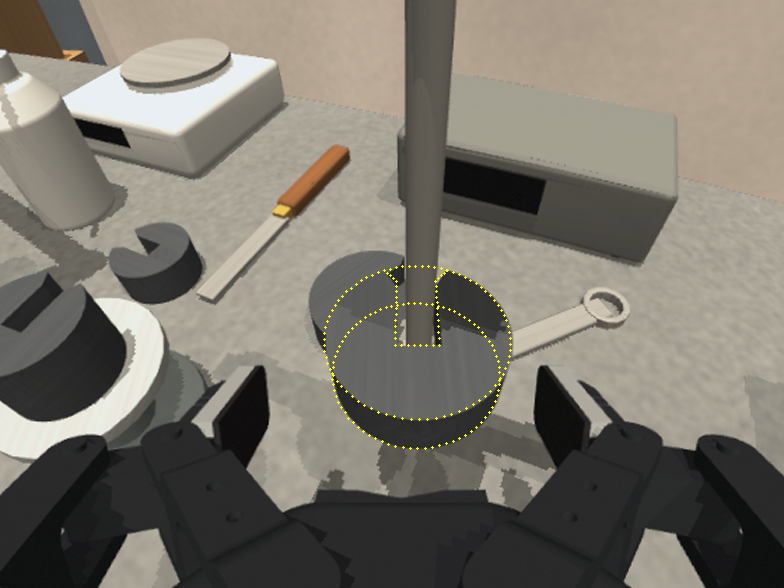

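```bash
python3 -m creep '[[-0.004,0,-0.002,6,1.5,6,0],[-0.004,0,-0.002,6,1.5,6,0],[0,0,0,0,0,0,0.1]]'; python3 -c "
from h import *
st(150)
G=np.array([619,-157.4,121])
plan(G,tilt=55,yaw=.39,n=1,d=150)
"
```

```text
clock: 11.02
eef_pos: [504.6, -203.1, 206.8]
tcp_rot: [-3.139, -0.957, 0.389]
contact_force: [0.3, 0.8, 0.2]
opening: 0.901
t 11.02 tcp [ 504.6 -203.1  206.8] rpy [-3.139 -0.957  0.389] grasp [ 618.  -156.3  120.4] F [0.3 0.8 0.2] open 0.901 q [-0.6   0.55  2.15  1.8   0.78 -1.04]
goal [ 505.4 -204.1  207. ] dist 1.3 ang 0.2 cur opening 0.901
[-0.0016, 0.0025, -0.0005, 0.4, 1.2, 0.1]
```

```bash
python3 -m creep '[[-0.002,0.002,0,0.4,1,0,0.25],[0,0,0,0,0,0,0.3],[0,0,0,0,0,0,0.33],[0,0,0,0,0,0,0.4],[0,0,0,0,0,0,0.5],[0,0,0,0,0,0,0.6]]' 50; python3 -c "
from h import *
st(150)
w=grab_frame('wrist');crop(w,'w15.png',150,180,270,180,2.9)"
```

```text
clock: 11.52
eef_pos: [504.9, -204.4, 207.7]
tcp_rot: [3.141, -0.96, 0.39]
contact_force: [0.6, 1.0, 0.7]
opening: 0.639
t 11.52 tcp [ 504.9 -204.4  207.7] rpy [ 3.141 -0.96   0.39 ] grasp [ 618.7 -157.9  121.7] F [0.6 1.  0.7] open 0.639 q [-0.6   0.55  2.15  1.8   0.78 -1.04]
```

View pics/w15.png

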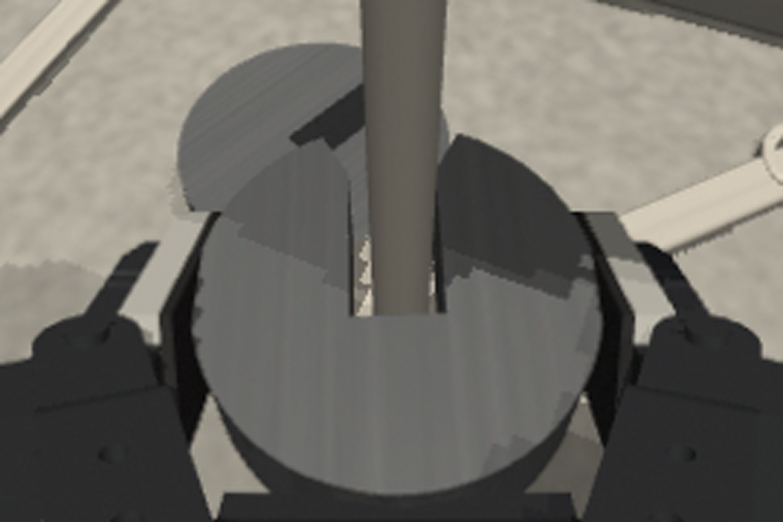

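```bash
python3 -m creep '[[0,0,0,2,0,-1.4,0.6],[0,0,0,2.5,0,-1.7,0.6],[0,0,0,0,0,0,0.6]]' && python3 -m creep '[[0,0,0,-6,0,-8,0.6],[0,0,0,-8.5,0,-12.5,0.6],[0,0,0,-8.5,0,-12.5,0.6],[0,0,0,-8.5,0,-12.5,0.6],[0,0,0,-3,0,-5,0.6],[0,0,0,0,0,0,0.6]]'; python3 -c "
from h import *
st([-.5,0,152.2])
w=grab_frame('wrist');crop(w,'w16.png',0,0,560,420,1.4,proj(w,circ((620,-157,110),21)))"
```

```text
clock: 11.82
eef_pos: [503.9, -204.4, 212.2]
tcp_rot: [-3.14, -0.956, 0.387]
contact_force: [1.1, -0.9, -3.6]
opening: 0.644
clock: 12.32
eef_pos: [442.7, -228.1, 212.3]
tcp_rot: [-3.14, -0.953, 0.388]
contact_force: [0.6, -1.1, -3.9]
opening: 0.644
t 12.32 tcp [ 442.7 -228.1  212.3] rpy [-3.14  -0.953  0.388] grasp [ 557.1 -181.1  123.7] F [ 0.6 -1.1 -3.9] open 0.644 q [-0.73  0.52  2.22  1.7   0.83 -1.07]
```

View pics/w16.png

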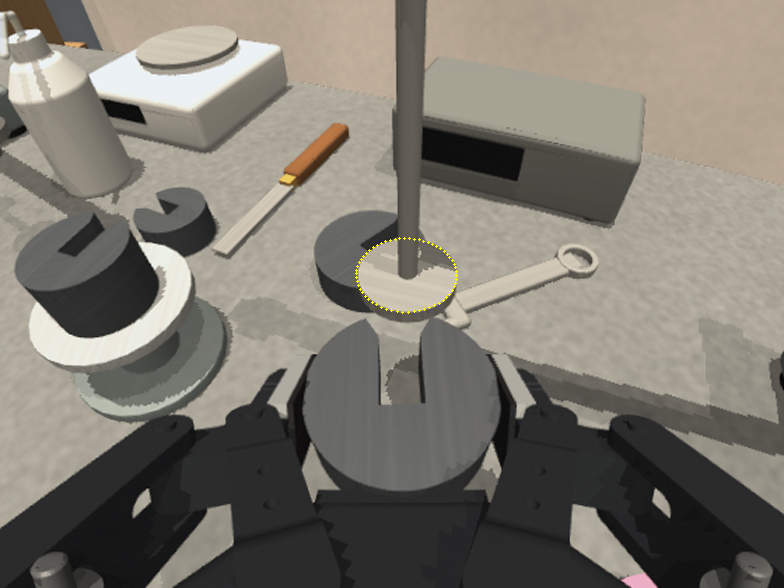

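```bash
python3 -c "
from h import *
O=[-.5,0,152.2]
W=(515,-20,152)
plan(W,tilt=55,yaw=.15,n=7,d=O)
plan((562,155,124),tilt=55,yaw=0,n=8,d=O,cur=tcp(W,55,.15,O))"
```

```text
goal [392.  -38.6 239.7] dist 198.1 ang 13.7 cur opening 0.639
[-0.028, 0.001, 0.0196, 5.2, -27.8, 0.6]
[-0.028, 0.001, 0.0196, 4.7, -27.9, -0.1]
[-0.028, 0.001, 0.0196, 4.1, -28.0, -0.9]
[-0.028, 0.001, 0.0196, 3.6, -28.0, -1.7]
[-0.028, 0.001, 0.0196, 3.0, -28.0, -2.5]
[-0.028, 0.001, 0.0196, 2.5, -28.0, -3.3]
[-0.028, 0.001, 0.0196, 1.9, -27.9, -4.1]
goal [437.6 155.  211.7] dist 200.8 ang 8.6 cur opening 0.639
[-0.0154, -0.0, 0.0108, 2.4, -23.1, 9.6]
[-0.0154, -0.0, 0.0108, 2.2, -23.2, 9.2]
[-0.0154, -0.0, 0.0108, 1.9, -23.4, 8.9]
[-0.0154, -0.0, 0.0108, 1.7, -23.6, 8.5]
[-0.0154, -0.0, 0.0108, 1.4, -23.7, 8.1]
[-0.0154, -0.0, 0.0108, 1.2, -23.8, 7.8]
[-0.0154, -0.0, 0.0108, 0.9, -24.0, 7.4]
[-0.0154, -0.0, 0.0108, 0.7, -24.1, 7.0]
```

```bash
python3 -m creep '[[-0.028,0.001,0.02,5,-28,0.5,0.6],[-0.028,0.001,0.02,4.5,-28,0,0.6],[-0.028,0.001,0.02,4,-28,-1,0.6],[-0.028,0.001,0.02,3.5,-28,-2,0.6],[-0.028,0.001,0.02,3,-28,-3,0.6],[-0.028,0.001,0.02,2.5,-28,-3,0.6],[-0.028,0.001,0.02,2,-28,-4,0.6],[0,0,0,0,-10,0,0.6]]'; python3 -c "
from h import *
O=[-.5,0,152.2]
st(O)
plan((558,155,124),tilt=55,yaw=0,n=8,d=O)"
```

```text
clock: 13.03
eef_pos: [392.2, -26.4, 240.3]
tcp_rot: [3.137, -0.96, 0.13]
contact_force: [-0.6, 0.4, -4.1]
opening: 0.638
t 13.03 tcp [392.2 -26.4 240.3] rpy [ 3.137 -0.96   0.13 ] grasp [515.7 -10.9 152.6] F [-0.6  0.4 -4.1] open 0.638 q [-0.18  0.34  2.54  2.76  0.72 -1.46]
goal [433.6 155.  211.7] dist 188.2 ang 7.3 cur opening 0.638
[-0.0128, -0.0001, 0.0094, 1.7, -21.8, 8.6]
[-0.0128, -0.0001, 0.0094, 1.5, -22.0, 8.3]
[-0.0128, -0.0001, 0.0094, 1.3, -22.1, 8.0]
[-0.0128, -0.0001, 0.0094, 1.1, -22.2, 7.7]
[-0.0128, -0.0001, 0.0094, 0.9, -22.3, 7.4]
[-0.0128, -0.0001, 0.0094, 0.7, -22.4, 7.2]
[-0.0128, -0.0001, 0.0094, 0.5, -22.5, 6.9]
[-0.0128, -0.0001, 0.0094, 0.3, -22.6, 6.6]
```

```bash
python3 -m creep '[[-0.013,0,0.009,2,-22,7,0.6],[-0.013,0,0.009,2,-22,7,0.6],[-0.013,0,0.009,2,-22,7,0.6],[-0.013,0,0.009,1.5,-22,7,0.6],[-0.013,0,0.009,1,-22,7,0.6],[-0.013,0,0.009,0,-22,8,0.6],[-0.013,0,0.01,-0.5,-21,8,0.6],[-0.013,0,0.01,-0.5,-18,8,0.6],[0,0,0,0,0,0,0.6]]'; python3 -c "
from h import *
O=[-.5,0,152.2]
st(O)
plan((566,155,123),tilt=55,yaw=0,n=2,d=O)
w=grab_frame('wrist');crop(w,'w17.png',0,0,560,420,1.4,np.r_[proj(w,circ((632,155,110),21)),proj(w,[(632,155,z) for z in range(110,340,6)])])"
```

```text
clock: 13.78
eef_pos: [434.1, 164.4, 212.3]
tcp_rot: [-3.133, -0.962, -0.012]
contact_force: [0.7, 0.5, -3.1]
opening: 0.639
t 13.78 tcp [434.1 164.4 212.3] rpy [-3.133 -0.962 -0.012] grasp [558.6 164.2 124.8] F [ 0.7  0.5 -3.1] open 0.639 q [ 0.5   0.47  2.39  3.78  0.73 -1.77]
goal [441.6 155.  210.7] dist 12.2 ang 0.4 cur opening 0.639
[0.0006, -0.0009, -0.0034, 1.5, 4.7, 3.6]
[0.0006, -0.0009, -0.0034, 1.5, 4.7, 3.6]
```

View pics/w17.png

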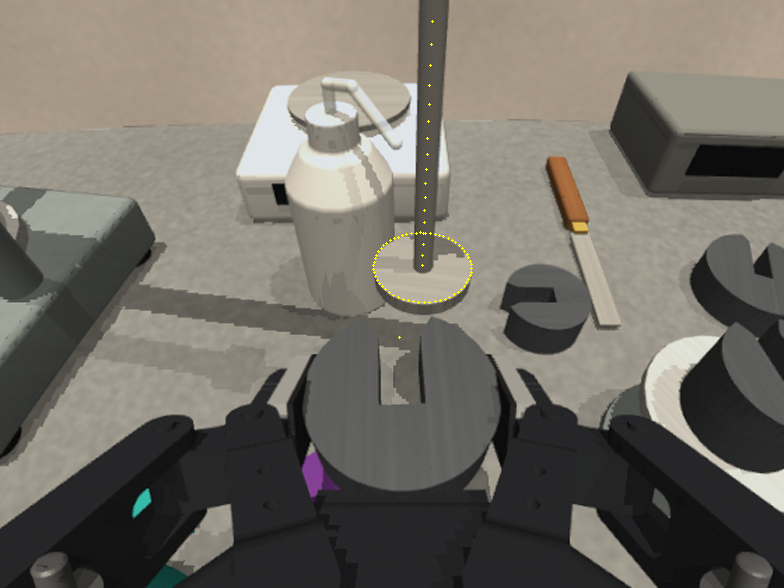

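```bash
python3 -m creep '[[0,0,-0.003,1.5,4,3.5,0.6],[0,0,-0.003,1.5,4,3.5,0.6],[0,0,0,0,0,0,0.6]]'; python3 -c "
from h import *
O=[-.5,0,152.2]
st(O)
plan((610,155,123),tilt=55,yaw=0,n=3,d=O)
w=grab_frame('wrist');crop(w,'w18.png',0,0,560,420,1.4,np.r_[proj(w,circ((632,155,110),21)),proj(w,[(632,155,z) for z in range(110,340,6)])])"
```

```text
clock: 14.08
eef_pos: [440.5, 154.7, 210.6]
tcp_rot: [3.141, -0.96, 0.002]
contact_force: [0.6, 0.4, -3.4]
opening: 0.642
t 14.08 tcp [440.5 154.7 210.6] rpy [ 3.141e+00 -9.600e-01  2.000e-03] grasp [564.9 154.8 122.9] F [ 0.6  0.4 -3.4] open 0.642 q [ 0.47  0.48  2.39  3.74  0.72 -1.76]
goal [485.6 155.  210.7] dist 45.1 ang 0.1 cur opening 0.642
[-0.0003, -0.0, 0.0004, 8.7, -0.1, 12.3]
[-0.0003, -0.0, 0.0004, 8.7, -0.1, 12.3]
[-0.0003, -0.0, 0.0004, 8.7, -0.1, 12.3]
```

View pics/w18.png

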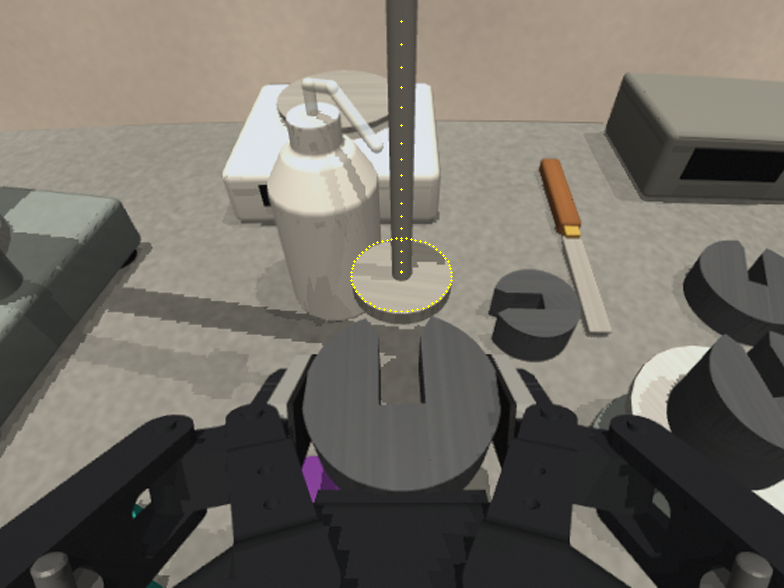

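```bash
python3 -m creep '[[0,0,0,8.5,0,12,0.6],[0,0,0,8.5,0,12,0.6],[0,0,0,6,0,8.5,0.6],[0,0,0,0,0,0,0.6]]'; python3 -c "
from h import *
O=[-.5,0,152.2]
st(O)
plan((629,155,123),tilt=55,yaw=0,n=3,d=O)
w=grab_frame('wrist');crop(w,'w19.png',0,0,560,420,1.4)"
```

```text
clock: 14.47
eef_pos: [481.9, 150.5, 210.9]
tcp_rot: [3.139, -0.958, -0.003]
contact_force: [0.7, -0.7, -2.8]
opening: 0.639
t 14.47 tcp [481.9 150.5 210.9] rpy [ 3.139e+00 -9.580e-01 -3.000e-03] grasp [606.2 149.8 123. ] F [ 0.7 -0.7 -2.8] open 0.639 q [ 0.41  0.49  2.32  3.71  0.66 -1.79]
goal [504.6 155.  210.7] dist 23.1 ang 0.3 cur opening 0.639
[0.0016, 0.0006, -0.0006, 4.3, -1.5, 6.2]
[0.0016, 0.0006, -0.0006, 4.3, -1.5, 6.2]
[0.0016, 0.0006, -0.0006, 4.3, -1.5, 6.2]
```

View pics/w19.png

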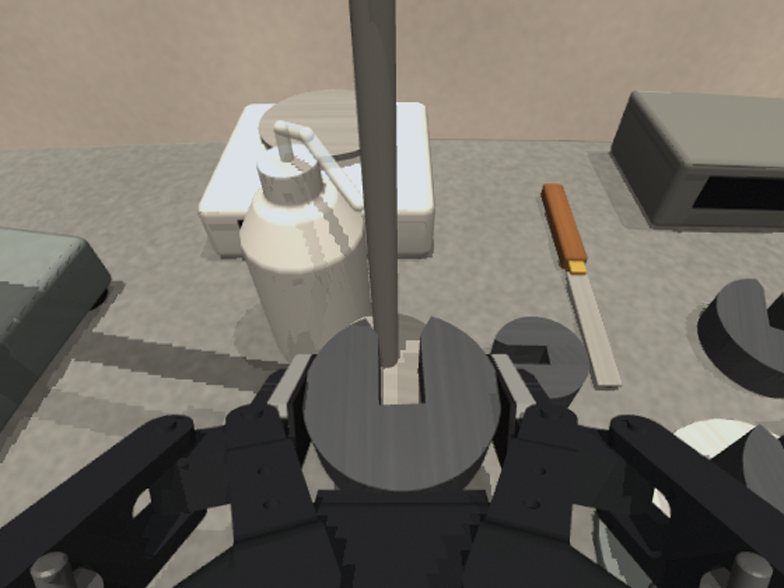

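```bash
python3 -m creep '[[0,0,0,0,-2.5,0,0.6],[0,0,0,0,-2.2,0,0.6],[0,0,0,0,0,0,0.6]]'; python3 -c "
from h import *
O=[-.5,0,152.2]
st(O)
plan((629,155,123),tilt=55,yaw=0,n=3,d=O)"
```

```text
clock: 14.77
eef_pos: [480.1, 154.4, 210.3]
tcp_rot: [3.138, -0.956, -0.004]
contact_force: [0.5, 0.1, -3.4]
opening: 0.644
t 14.77 tcp [480.1 154.4 210.3] rpy [ 3.138 -0.956 -0.004] grasp [604.1 153.4 122. ] F [ 0.5  0.1 -3.4] open 0.644 q [ 0.42  0.49  2.31  3.73  0.66 -1.8 ]
goal [504.6 155.  210.7] dist 24.5 ang 0.5 cur opening 0.644
[0.0022, 0.0014, -0.0008, 4.8, -0.2, 6.6]
[0.0022, 0.0014, -0.0008, 4.8, -0.2, 6.6]
[0.0022, 0.0014, -0.0008, 4.8, -0.2, 6.6]
```

```bash
python3 -m creep '[[0.002,0.001,-0.001,5,-1.2,6.5,0.6],[0.002,0.001,-0.001,5,-1.2,6.5,0.6],[0.002,0.001,-0.001,3,-1,3.5,0.6],[0,0,0,0,0,0,0.6]]'; python3 -c "
from h import *
O=[-.5,0,152.2]
st(O)
plan((632,155,122),tilt=55,yaw=0,n=2,d=O)
w=grab_frame('wrist');crop(w,'w20.png',150,180,270,180,2.9)"
```

```text
clock: 15.1
eef_pos: [500.6, 157.0, 210.2]
tcp_rot: [3.139, -0.954, -0.001]
contact_force: [1.1, 0.2, -3.3]
opening: 0.641
t 15.1 tcp [500.6 157.  210.2] rpy [ 3.139e+00 -9.540e-01 -1.000e-03] grasp [624.5 156.6 121.8] F [ 1.1  0.2 -3.3] open 0.641 q [ 0.41  0.51  2.27  3.72  0.63 -1.81]
goal [507.6 155.  209.7] dist 7.3 ang 0.4 cur opening 0.641
[0.0013, 0.0029, -0.0002, 1.8, 1.0, 3.0]
[0.0013, 0.0029, -0.0002, 1.8, 1.0, 3.0]
```

View pics/w20.png

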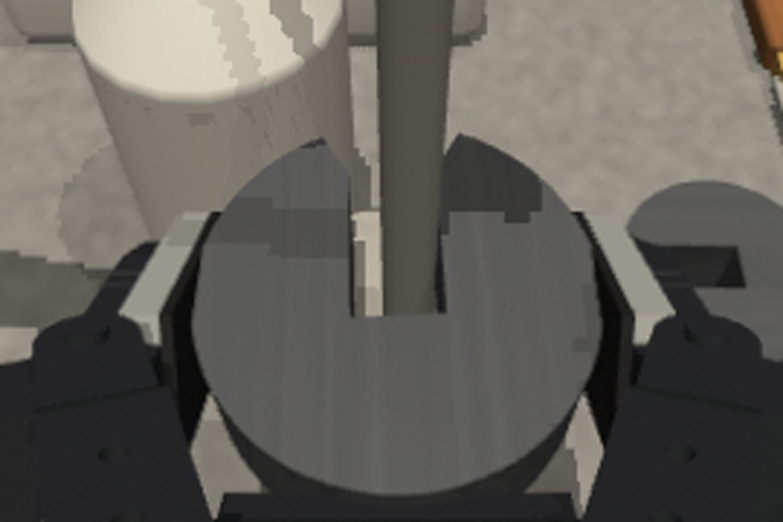

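```bash
python3 -m creep '[[0.001,0.003,0,2,1,3,0.6],[0.001,0.003,0,1.5,0.7,2.5,0.6],[0,0,0,0,0,0,0.6]]'; python3 -c "
from h import *
O=[-.5,0,152.2]
st(O)
plan((632,155,122),tilt=55,yaw=0,n=1,d=O)"
```

```text
clock: 15.4
eef_pos: [508.3, 155.7, 210.0]
tcp_rot: [3.141, -0.961, 0.001]
contact_force: [-2.7, -1.7, -2.5]
opening: 0.638
t 15.4 tcp [508.3 155.7 210. ] rpy [ 3.141e+00 -9.610e-01  1.000e-03] grasp [632.8 155.9 122.4] F [-2.7 -1.7 -2.5] open 0.638 q [ 0.39  0.51  2.26  3.7   0.63 -1.81]
goal [507.6 155.  209.7] dist 1.0 ang 0.1 cur opening 0.638
[-0.0008, -0.0012, 0.0007, -0.6, 0.7, -0.4]
```

```bash
python3 -m creep '[[0,0,0,-0.8,0.3,0.6,0.6],[0,0,0,-0.6,0,0.5,0.6]]'; python3 -c "
from h import *
st([-.5,0,152.2])";python3 -m creep '[[0,0,0,-0.6,0,0.5,0.6],[0,0,0,-0.6,0,0.5,0.6]]'; python3 -c "
from h import *
st([-.5,0,152.2])"
```

```text
clock: 15.57
eef_pos: [508.5, 155.4, 208.2]
tcp_rot: [3.142, -0.961, 0.002]
contact_force: [-3.3, 0.0, -2.5]
opening: 0.639
t 15.57 tcp [508.5 155.4 208.2] rpy [ 3.142e+00 -9.610e-01  2.000e-03] grasp [633.  155.6 120.6] F [-3.3  0.  -2.5] open 0.639 q [ 0.39  0.52  2.26  3.7   0.64 -1.8 ]
clock: 15.73
eef_pos: [508.9, 155.5, 207.2]
tcp_rot: [3.141, -0.964, 0.002]
contact_force: [-4.6, -2.8, 6.1]
opening: 0.64
t 15.73 tcp [508.9 155.5 207.2] rpy [ 3.141e+00 -9.640e-01  2.000e-03] grasp [633.6 155.6 120. ] F [-4.6 -2.8  6.1] open 0.64 q [ 0.39  0.52  2.26  3.69  0.64 -1.8 ]
```

```bash
python3 -m creep '[[0,0,0,-0.3,0,-1.2,0.6],[0,0,0,0,0,0,0.6]]'; python3 -c "
from h import *
st([-.5,0,152.2])"
```

```text
clock: 15.9
eef_pos: [507.4, 155.5, 207.4]
tcp_rot: [3.141, -0.963, 0.002]
contact_force: [-1.1, -1.0, -3.0]
opening: 0.641
t 15.9 tcp [507.4 155.5 207.4] rpy [ 3.141e+00 -9.630e-01  2.000e-03] grasp [632.1 155.7 120.1] F [-1.1 -1.  -3. ] open 0.641 q [ 0.4   0.52  2.27  3.69  0.64 -1.8 ]
```

```bash
python3 -m creep '[[0,0,0,0,0,0.8,0.6],[0,0,0,-0.2,0,0.1,0.6]]'; python3 -c "
from h import *
st([-.5,0,152.2])"
```

```text
clock: 16.07
eef_pos: [508.3, 155.4, 207.1]
tcp_rot: [3.142, -0.965, 0.001]
contact_force: [-2.5, -0.7, 0.0]
opening: 0.641
t 16.07 tcp [508.3 155.4 207.1] rpy [ 3.142e+00 -9.650e-01  1.000e-03] grasp [633.1 155.6 120. ] F [-2.5 -0.7  0. ] open 0.641 q [ 0.39  0.52  2.26  3.69  0.64 -1.8 ]
```

Weight carried by the pan and rod on the slot floor; release slowly.

```bash
python3 -m creep '[[0,0,0,0,0,0,0.37],[0,0,0,0,0,0,0.34],[0,0,0,0,0,0,0.3],[0,0,0,0,0,0,0.25]]' 20; python3 -c "
from h import *
st([-.5,0,152.2])"; python3 -m creep '[[0,0,0,0,0,0,0.1],[0,0,0,0,0,0,0],[0,0,0,0,0,0,0]]';  python3 -c "
from h import *
st(150);w=grab_frame('wrist');crop(w,'w21.png',0,0,560,420,1.4,proj(w,disc((632,155,130),20,0)))
g=grab_frame('scene');crop(g,'s21.png',300,230,90,75,8)"
```

```text
clock: 16.4
eef_pos: [509.3, 156.0, 207.8]
tcp_rot: [-3.141, -0.968, 0.001]
contact_force: [-0.2, -0.6, -0.1]
opening: 0.748
t 16.4 tcp [509.3 156.  207.8] rpy [-3.141e+00 -9.680e-01  1.000e-03] grasp [634.3 156.2 121.1] F [-0.2 -0.6 -0.1] open 0.748 q [ 0.39  0.52  2.26  3.69  0.65 -1.8 ]
clock: 16.65
eef_pos: [510.0, 156.4, 208.4]
tcp_rot: [-3.14, -0.97, 0.001]
contact_force: [0.8, -0.7, 0.5]
opening: 0.999
t 16.65 tcp [510.  156.4 208.4] rpy [-3.14e+00 -9.70e-01  1.00e-03] grasp [633.7 156.7 123.5] F [ 0.8 -0.7  0.5] open 0.999 q [ 0.39  0.52  2.26  3.69  0.65 -1.8 ]
```

View pics/w21.png

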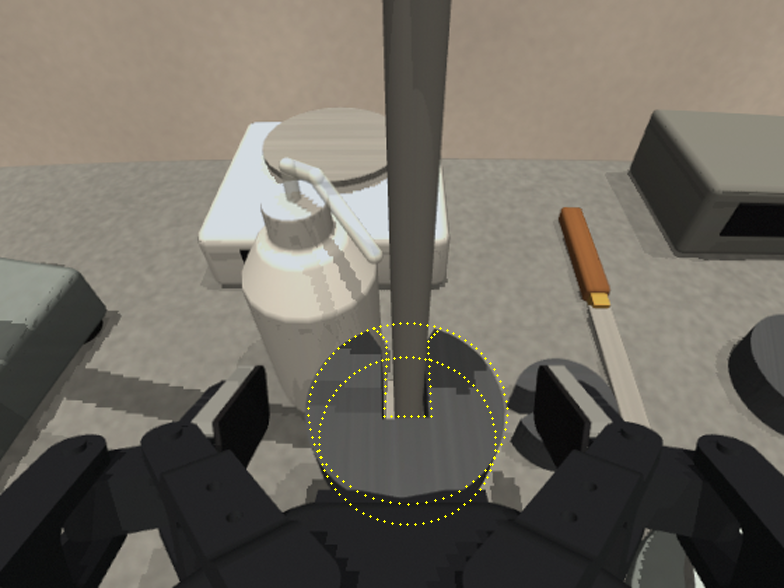

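View pics/s21.png

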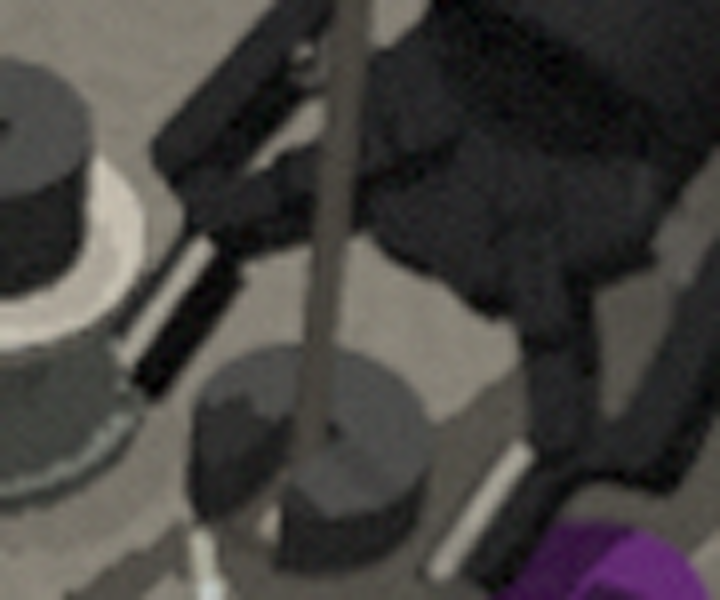

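```bash
python3 -m creep '[[0,0,0,0,0,-15,0],[0,0,0,0,0,-30,0],[0,0,0,0,0,-35,0],[0,0,0,0,0,-15,0]]'; python3 -c "
from h import *
st();plan((510,40,122),tilt=55,yaw=0,n=8)
w=grab_frame('wrist');crop(w,'w22.png',190,100,190,150,4,proj(w,disc((632,155,130),20,0)));crop(w,'w22b.png',190,100,190,150,4)
"
```

```text
clock: 17.08
eef_pos: [431.4, 155.7, 261.4]
tcp_rot: [3.141, -0.968, 0.0]
contact_force: [0.3, -1.1, 0.3]
opening: 0.996
t 17.08 tcp [431.4 155.7 261.4] rpy [ 3.141 -0.968  0.   ] grasp [559.  155.7 173.5] F [ 0.3 -1.1  0.3] open 0.996 q [ 0.49  0.33  2.39  3.87  0.62 -1.91]
goal [383.   40.  210.9] dist 135.2 ang 0.4 cur opening 0.996
[0.0, -0.001, 0.0, -8.6, 14.5, -1.4]
[0.0, -0.001, 0.0, -8.6, 14.5, -1.4]
[0.0, -0.001, 0.0, -8.6, 14.5, -1.4]
[0.0, -0.001, 0.0, -8.6, 14.5, -1.4]
[0.0, -0.001, 0.0, -8.6, 14.5, -1.4]
[0.0, -0.001, 0.0, -8.6, 14.5, -1.4]
[0.0, -0.001, 0.0, -8.6, 14.5, -1.3]
[0.0, -0.001, 0.0, -8.6, 14.5, -1.3]
```

View pics/w22.png

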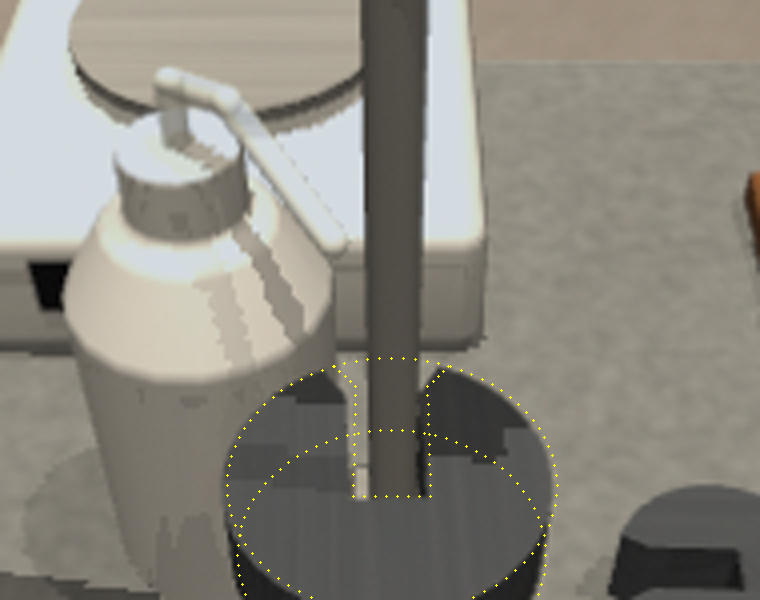

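View pics/w22b.png

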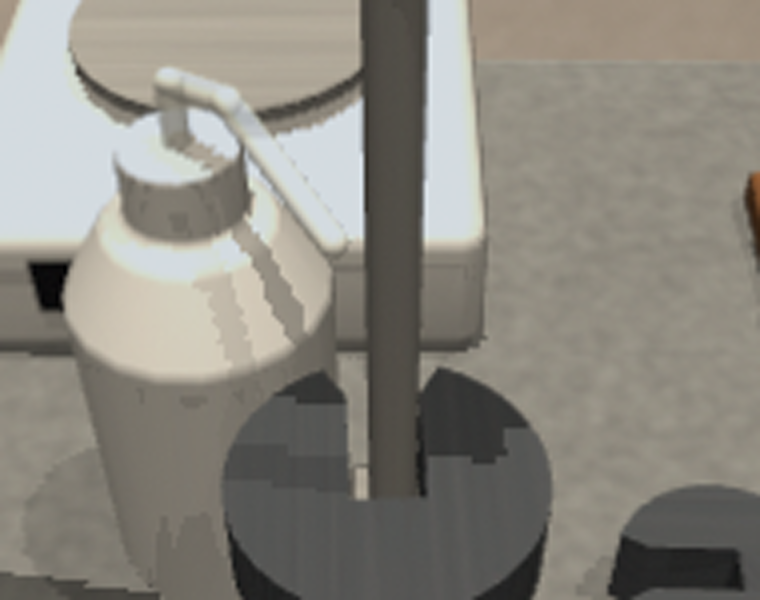

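```bash
python3 -c "
from h import *
P=np.array([381,7,226]);p,Rc,s=pose();Rt=R.from_euler('xyz',[np.pi,-.963,.003])
print('shift/8',Rc.inv().apply((P-p)/8).round(1),'rot',(Rc.inv()*Rt).as_rotvec().round(3))
print('fwd',Rt.inv().apply(np.array([459,6.9,171.2])-P).round(1))"
```

```text
shift/8 [-7.2 18.6 -2.6] rot [ 0.002 -0.005 -0.002]
fwd [-0.4  0.3 95.3]
```

```bash
python3 -m creep '[[0,-0.001,0,-7,18.5,-2.5,0],[0,-0.001,0,-7,18.5,-2.5,0],[0,-0.001,0,-7,18.5,-2.5,0],[0,-0.001,0,-7,18.5,-2.5,0],[0,-0.001,0,-7,18.5,-2.5,0],[0,0,0,-7.5,18.5,-2.5,0],[0,0,0,-7.5,17,-2.5,0],[0,0,0,-7,13,-2.5,0],[0,0,0,0,0,0,0]]';python3 -c "
from h import *
P=np.array([381,7,226]);p,Rc,s=pose();Rt=R.from_euler('xyz',[np.pi,-.963,.003])
st(150)
print('rot',(Rc.inv()*Rt).as_rotvec().round(4))
print('fwd',Rc.inv().apply(np.array([459,6.9,171.2])-p).round(1))
w=grab_frame('wrist');crop(w,'w23.png',0,0,560,420,1.4,proj(w,disc((582.5,7,99),38,0)))"
```

```text
clock: 17.88
eef_pos: [384.1, 12.7, 226.6]
tcp_rot: [-3.125, -0.972, -0.005]
contact_force: [0.2, 0.3, -0.9]
opening: 1.003
t 17.88 tcp [384.1  12.7 226.6] rpy [-3.125 -0.972 -0.005] grasp [507.9  14.6 142. ] F [ 0.2  0.3 -0.9] open 1.003 q [ 0.04  0.39  2.58  3.17  0.8  -1.56]
rot [-0.0104 -0.0088 -0.0044]
fwd [-3.4  7.  93. ]
```

View pics/w23.png

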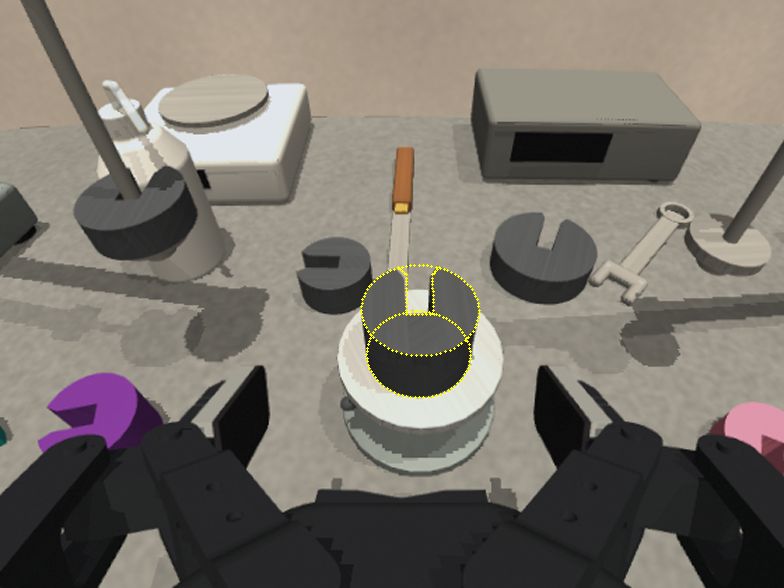

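```bash
python3 -m creep '[[-0.005,-0.004,-0.002,-0.5,3,5,0],[-0.005,-0.004,-0.002,-0.5,3,15,0],[0,0,0,0,1,25,0],[0,0,0,0,0,22,0],[0,0,0,0,0,12,0],[0,0,0,0,0,0,0]]';python3 -c "
from h import *
p,Rc,s=pose();Rt=R.from_euler('xyz',[np.pi,-.963,.003])
st(150)
print('rot',(Rc.inv()*Rt).as_rotvec().round(4))
print('fwd',Rc.inv().apply(np.array([459,6.9,171.2])-p).round(1))"
```

```text
clock: 18.43
eef_pos: [456.9, 8.8, 180.0]
tcp_rot: [3.139, -0.97, 0.007]
contact_force: [0.2, 0.3, -0.3]
opening: 1.0
t 18.43 tcp [456.9   8.8 180. ] rpy [ 3.139 -0.97   0.007] grasp [580.7   9.3  95.3] F [ 0.2  0.3 -0.3] open 1.0 q [ 0.02  0.57  2.43  3.16  0.83 -1.58]
rot [-0.0008 -0.0074  0.0025]
fwd [-6.1  1.9  6.7]
```

```bash
python3 -m creep '[[0,-0.004,0.001,-3,1,3.5,0],[0,-0.004,0.001,-3,1,3.3,0.1],[0,0,0,0,0,0,0.2]]';python3 -c "
from h import *
p,Rc,s=pose();Rt=R.from_euler('xyz',[np.pi,-.963,.003])
st(150)
print('rot',(Rc.inv()*Rt).as_rotvec().round(4))
print('fwd',Rc.inv().apply(np.array([459,6.9,171.2])-p).round(1))
w=grab_frame('wrist');crop(w,'w24.png',0,0,560,420,1.4)"
```

```text
clock: 18.68
eef_pos: [459.1, 8.0, 171.0]
tcp_rot: [-3.142, -0.962, 0.006]
contact_force: [-0.3, 0.1, -0.2]
opening: 0.8
t 18.68 tcp [459.1   8.  171. ] rpy [-3.142 -0.962  0.006] grasp [582.1   8.8  85.1] F [-0.3  0.1 -0.2] open 0.8 q [ 0.02  0.59  2.43  3.15  0.84 -1.57]
rot [-0.0026  0.0014  0.0018]
fwd [ 0.1  1.1 -0.2]
```

View pics/w24.png

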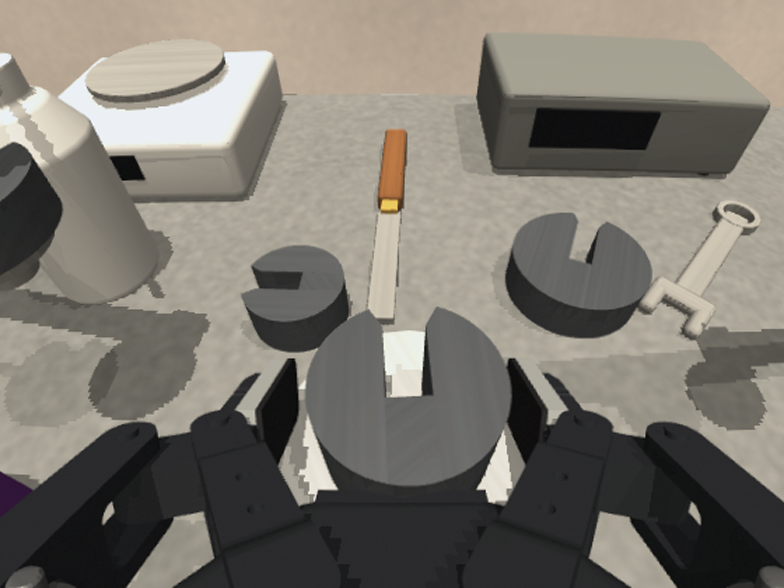

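```bash
python3 -m creep '[[-0.002,0.001,0,0,1,0,0.27],[0,0,0,0,0,0,0.33],[0,0,0,0,0,0,0.4],[0,0,0,0,0,0,0.5],[0,0,0,0,0,0,0.6],[0,0,0,0,0,0,0.6]]' 60; python3 -c "
from h import *
st([-2.9,0,154.7])"; python3 -m creep '[[0,0,0,1.2,0,-0.8,0.6],[0,0,0,3,0,-2,0.6],[0,0,0,8,0,-6,0.6],[0,0,0,10,0,-7,0.6],[0,0,0,0,0,0,0.6]]'; python3 -c "
from h import *
st([-2.9,0,154.7])
w=grab_frame('wrist');crop(w,'w25.png',0,0,560,420,1.4)"
```

```text
clock: 19.23
eef_pos: [457.1, 6.8, 172.2]
tcp_rot: [3.139, -0.961, 0.006]
contact_force: [1.8, -0.0, -3.4]
opening: 0.636
t 19.23 tcp [457.1   6.8 172.2] rpy [ 3.139 -0.961  0.006] grasp [582.3   7.2  81.2] F [ 1.8 -0.  -3.4] open 0.636 q [ 0.02  0.59  2.43  3.15  0.84 -1.57]
clock: 19.65
eef_pos: [453.7, 6.8, 197.5]
tcp_rot: [3.139, -0.946, 0.006]
contact_force: [1.0, -0.3, -5.9]
opening: 0.636
t 19.65 tcp [453.7   6.8 197.5] rpy [ 3.139 -0.946  0.006] grasp [577.5   7.1 104.8] F [ 1.  -0.3 -5.9] open 0.636 q [ 0.02  0.5   2.44  3.16  0.74 -1.58]
```

View pics/w25.png

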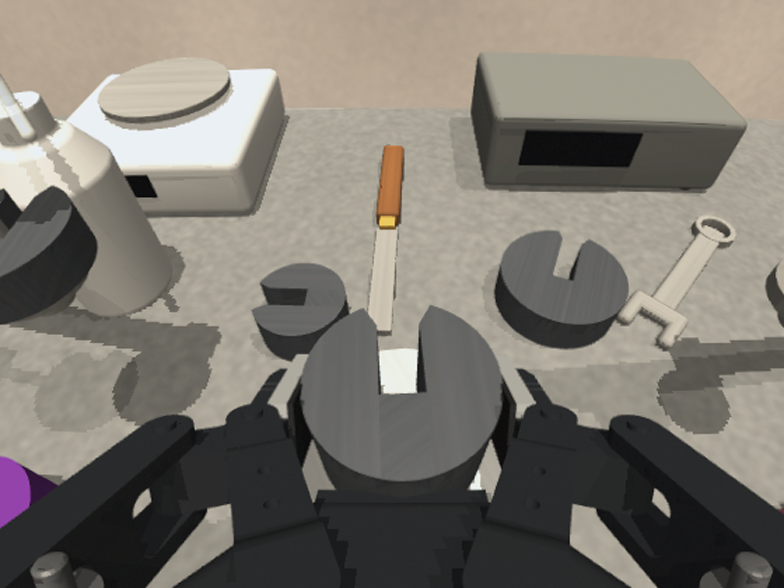

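```bash
python3 -c "
from h import *
O=[-3.8,0,155.6]
plan((550,-171,134),tilt=55.06,yaw=.2,n=9,d=O)"
```

```text
goal [ 427.1 -195.9  226.2] dist 206.5 ang 11.3 cur opening 0.641
[0.0178, 0.0017, -0.0125, 0.9, 22.5, -4.3]
[0.0178, 0.0017, -0.0125, 0.6, 22.4, -4.7]
[0.0178, 0.0017, -0.0125, 0.3, 22.4, -5.1]
[0.0178, 0.0017, -0.0125, 0.0, 22.3, -5.5]
[0.0178, 0.0017, -0.0125, -0.2, 22.2, -5.9]
[0.0178, 0.0017, -0.0125, -0.5, 22.0, -6.3]
[0.0178, 0.0017, -0.0125, -0.8, 21.9, -6.7]
[0.0178, 0.0017, -0.0125, -1.0, 21.8, -7.1]
[0.0178, 0.0017, -0.0125, -1.3, 21.6, -7.5]
```

```bash
python3 -m creep '[[0.018,0.002,-0.012,3,22,-6,0.6],[0.018,0.002,-0.012,3,22,-6,0.6],[0.018,0.002,-0.012,2,22,-6,0.6],[0.018,0.002,-0.012,1,22,-6,0.6],[0.018,0.002,-0.012,0,22,-6,0.6],[0.018,0.002,-0.012,-1,22,-6,0.6],[0.018,0.002,-0.012,-1.5,21.5,-6,0.6],[0.018,0.002,-0.012,-2,21,-6,0.6],[0.018,0.002,-0.012,-2.5,10,-6,0.6],[0,0,0,0,0,0,0.6]]'; python3 -c "
from h import *
O=[-3.8,0,155.6]
st(O)
plan((558,-169.5,133),tilt=55.06,yaw=.2,n=2,d=O)
w=grab_frame('wrist');crop(w,'w26.png',0,0,560,420,1.4,np.r_[proj(w,circ((620,-157,110),21)),proj(w,[(620,-157,z) for z in range(110,340,6)])])"
```

```text
clock: 20.53
eef_pos: [422.8, -186.5, 224.0]
tcp_rot: [-3.121, -0.948, 0.202]
contact_force: [-0.0, 0.3, -7.1]
opening: 0.64
t 20.53 tcp [ 422.8 -186.5  224. ] rpy [-3.121 -0.948  0.202] grasp [ 543.7 -158.5  130.1] F [-0.   0.3 -7.1] open 0.64 q [-0.65  0.45  2.34  2.    0.76 -1.16]
goal [ 435.1 -194.4  225.2] dist 14.7 ang 1.5 cur opening 0.64
[-0.011, 0.0066, 0.0005, 3.6, 5.2, 3.8]
[-0.011, 0.0066, 0.0005, 3.6, 5.1, 3.9]
```

View pics/w26.png

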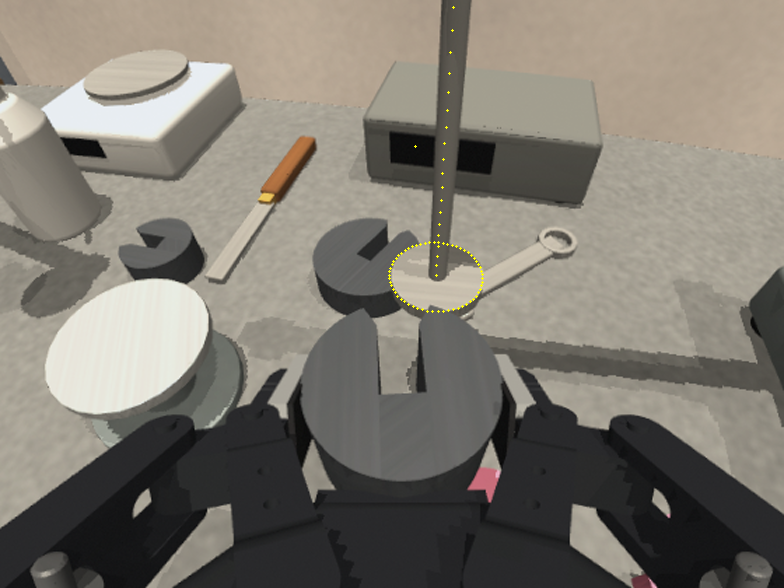

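```bash
python3 -m creep '[[-0.011,0.007,0,4,5.5,3,0.6],[-0.011,0.007,0,4,5,3,0.6],[0,0,0,0,0,0,0.6]]'; python3 -c "
from h import *
O=[-3.8,0,155.6]
st(O)
d=np.array([np.cos(.2),np.sin(.2),0])
plan(np.array([620,-157,133])-26*d,tilt=55.06,yaw=.2,n=3,d=O)
w=grab_frame('wrist');crop(w,'w27.png',0,0,560,420,1.4,np.r_[proj(w,circ((620,-157,110),21)),proj(w,[(620,-157,z) for z in range(110,340,6)])])"
```

```text
clock: 20.83
eef_pos: [435.0, -193.1, 225.7]
tcp_rot: [-3.14, -0.961, 0.195]
contact_force: [0.5, -0.4, -5.7]
opening: 0.641
t 20.83 tcp [ 435.  -193.1  225.7] rpy [-3.14  -0.961  0.195] grasp [ 557.9 -168.4  133.5] F [ 0.5 -0.4 -5.7] open 0.641 q [-0.64  0.45  2.32  2.04  0.75 -1.17]
goal [ 471.6 -187.1  225.2] dist 37.1 ang 0.2 cur opening 0.641
[0.0006, -0.0, -0.0009, 7.0, 0.4, 10.2]
[0.0006, -0.0, -0.0009, 7.0, 0.4, 10.2]
[0.0006, -0.0, -0.0009, 7.0, 0.5, 10.2]
```

View pics/w27.png

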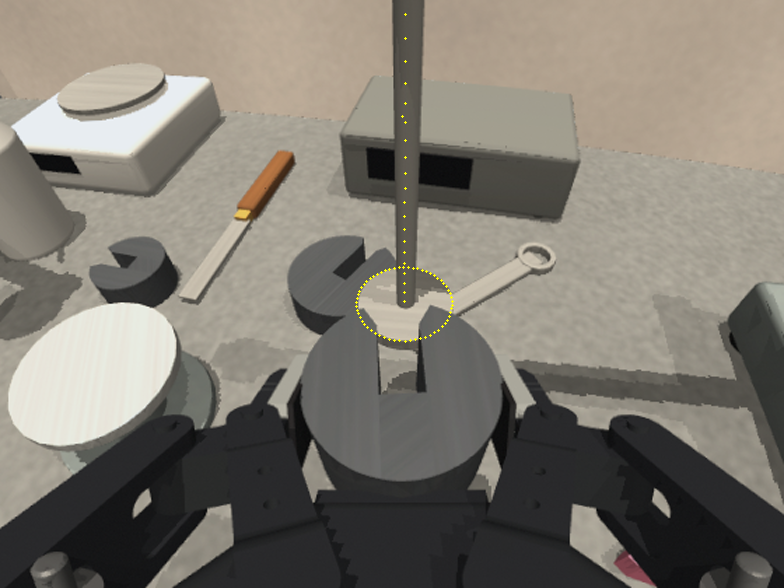

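```bash
python3 -m creep '[[0,0,0,7,0.4,10,0.6],[0,0,0,7,0.4,10,0.6],[0,0,0,0,0,0,0.6]]'; python3 -c "
from h import *
O=[-3.8,0,155.6]
st(O)
d=np.array([np.cos(.2),np.sin(.2),0])
plan(np.array([620,-157,133])-20*d,tilt=55.06,yaw=.2,n=2,d=O)
w=grab_frame('wrist');crop(w,'w28.png',0,0,560,420,1.4,np.r_[proj(w,circ((620,-157,110),21)),proj(w,[(620,-157,z) for z in range(110,340,6)])])"
```

```text
clock: 21.13
eef_pos: [459.8, -185.9, 224.9]
tcp_rot: [-3.136, -0.959, 0.197]
contact_force: [0.6, 0.3, -5.9]
opening: 0.638
t 21.13 tcp [ 459.8 -185.9  224.9] rpy [-3.136 -0.959  0.197] grasp [ 582.4 -160.6  132.4] F [ 0.6  0.3 -5.9] open 0.638 q [-0.59  0.47  2.29  2.07  0.72 -1.15]
goal [ 477.5 -185.9  225.2] dist 17.7 ang 0.2 cur opening 0.638
[-0.0014, 0.001, -0.001, 5.1, 1.8, 7.0]
[-0.0014, 0.001, -0.001, 5.1, 1.8, 7.0]
```

View pics/w28.png

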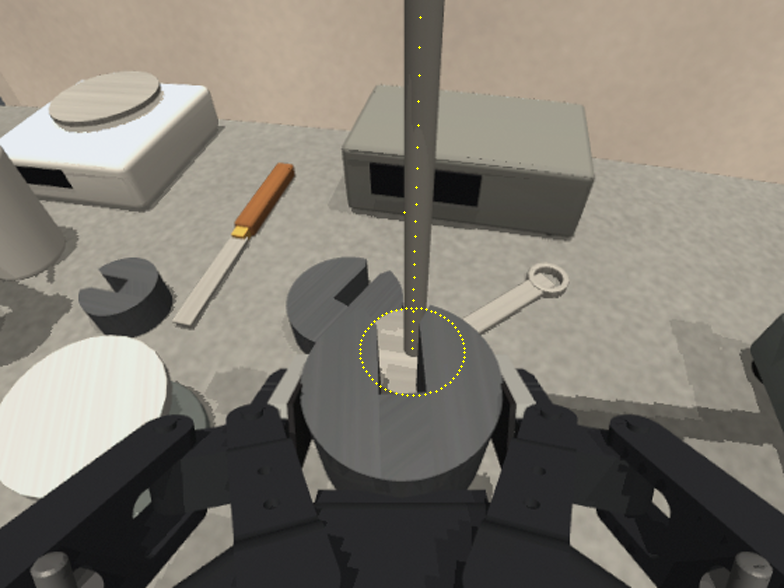

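```bash
python3 -m creep '[[0,0,0,0.5,2.3,0,0.6],[-0.001,0.001,-0.001,4.5,2,6.5,0.6],[0,0.001,-0.001,4,1,6,0.6],[0,0,0,0,0,0,0.6]]'; python3 -c "
from h import *
O=[-3.8,0,155.6]
st(O)
d=np.array([np.cos(.2),np.sin(.2),0])
plan(np.array([620,-157,132])-6*d,tilt=55.06,yaw=.2,n=2,d=O)
w=grab_frame('wrist');crop(w,'w29.png',150,150,270,200,2.9)"
```

```text
clock: 21.52
eef_pos: [475.9, -186.6, 224.4]
tcp_rot: [-3.138, -0.959, 0.201]
contact_force: [0.3, 0.2, -5.7]
opening: 0.64
t 21.52 tcp [ 475.9 -186.6  224.4] rpy [-3.138 -0.959  0.201] grasp [ 598.5 -161.1  131.9] F [ 0.3  0.2 -5.7] open 0.64 q [-0.57  0.48  2.26  2.07  0.71 -1.13]
goal [ 491.2 -183.1  224.2] dist 15.7 ang 0.3 cur opening 0.64
[-0.0021, 0.0011, 0.0002, 4.4, -0.2, 6.5]
[-0.0021, 0.0011, 0.0002, 4.4, -0.2, 6.5]
```

View pics/w29.png

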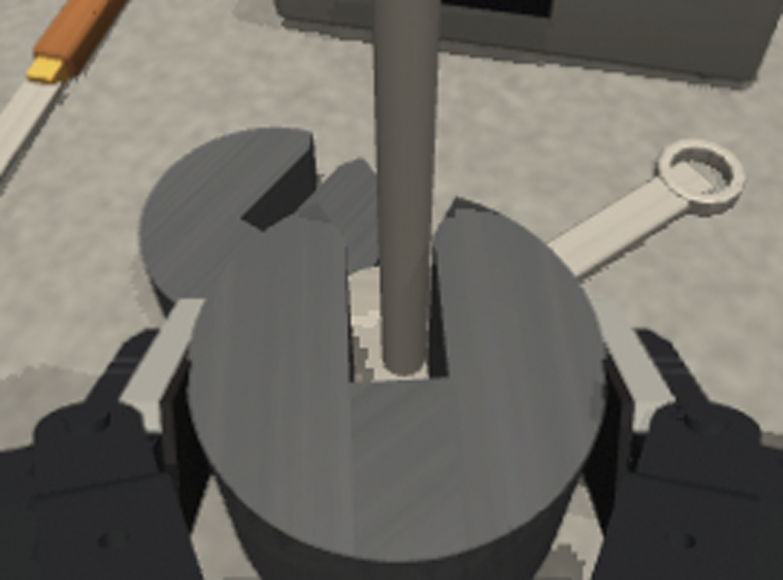

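```bash
python3 -m creep '[[-0.001,0.001,0,4.5,0.5,6.5,0.6],[-0.001,0.001,0,4,0.5,5.5,0.6],[0,0,0,0,0,0,0.6]]'; python3 -c "
from h import *
O=[-3.8,0,155.6]
st(O)
d=np.array([np.cos(.2),np.sin(.2),0])
plan(np.array([620,-157,131.5]),tilt=55.06,yaw=.2,n=2,d=O)
w=grab_frame('wrist');crop(w,'w30.png',150,150,270,200,2.9)"
```

```text
clock: 21.82
eef_pos: [491.0, -184.6, 224.2]
tcp_rot: [-3.139, -0.96, 0.199]
contact_force: [-0.3, 0.6, -6.2]
opening: 0.638
t 21.82 tcp [ 491.  -184.6  224.2] rpy [-3.139 -0.96   0.199] grasp [ 613.7 -159.5  131.8] F [-0.3  0.6 -6.2] open 0.638 q [-0.54  0.49  2.23  2.09  0.69 -1.12]
goal [ 497.1 -181.9  223.7] dist 6.7 ang 0.1 cur opening 0.638
[-0.0008, 0.0006, -0.0003, 1.7, -0.7, 2.8]
[-0.0008, 0.0006, -0.0003, 1.7, -0.7, 2.8]
```

View pics/w30.png

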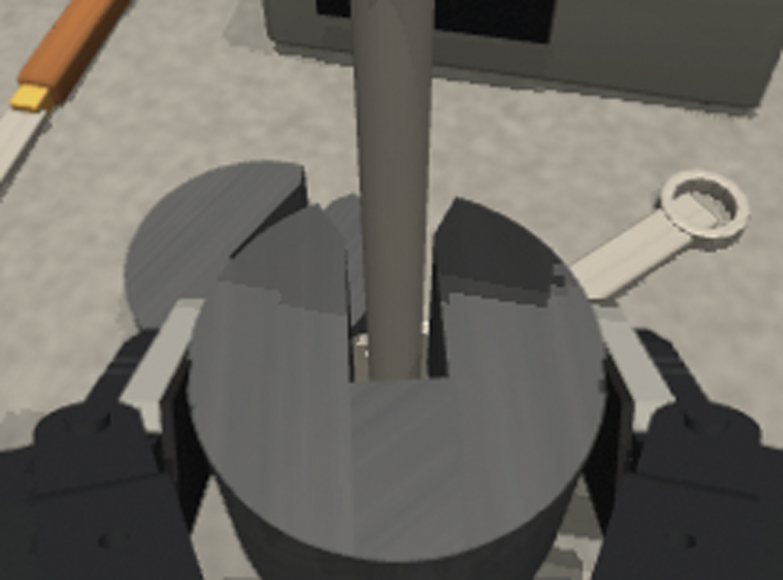

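```bash
python3 -m creep '[[0,0,0,1.7,-0.5,2.7,0.6],[0,0,0,1.3,-0.3,2,0.6],[0,0,0,0,0,0,0.6]]'; python3 -c "
from h import *
O=[-3.8,0,155.6]
st(O)
plan(np.array([620,-157,131]),tilt=55.06,yaw=.2,n=1,d=O)"
```

```text
clock: 22.12
eef_pos: [496.0, -182.2, 223.5]
tcp_rot: [-3.138, -0.959, 0.199]
contact_force: [-0.1, 0.6, -6.8]
opening: 0.639
t 22.12 tcp [ 496.  -182.2  223.5] rpy [-3.138 -0.959  0.199] grasp [ 618.6 -157.   131. ] F [-0.1  0.6 -6.8] open 0.639 q [-0.53  0.49  2.23  2.1   0.69 -1.12]
goal [ 497.1 -181.9  223.2] dist 1.2 ang 0.2 cur opening 0.639
[-0.0022, 0.0022, -0.0008, 0.4, -0.1, 1.1]
```

```bash
python3 -m creep '[[0,0.001,0,0.8,0,1.2,0.6],[0,0.001,0,0.5,0,0.8,0.6]]'; python3 -c "
from h import *
st([-3.8,0,155.6])";python3 -m creep '[[0,0,0,0.5,0,0.8,0.6],[0,0,0,0.3,0,0.5,0.6]]'; python3 -c "
from h import *
st([-3.8,0,155.6])"
```

```text
clock: 22.28
eef_pos: [498.3, -181.5, 223.3]
tcp_rot: [-3.138, -0.96, 0.198]
contact_force: [-1.4, -0.5, -5.8]
opening: 0.64
t 22.28 tcp [ 498.3 -181.5  223.3] rpy [-3.138 -0.96   0.198] grasp [ 621.  -156.3  131. ] F [-1.4 -0.5 -5.8] open 0.64 q [-0.53  0.49  2.23  2.1   0.69 -1.12]
clock: 22.45
eef_pos: [499.5, -181.3, 223.1]
tcp_rot: [-3.137, -0.96, 0.197]
contact_force: [-4.0, -2.2, -5.5]
opening: 0.64
t 22.45 tcp [ 499.5 -181.3  223.1] rpy [-3.137 -0.96   0.197] grasp [ 622.2 -156.1  130.7] F [-4.  -2.2 -5.5] open 0.64 q [-0.53  0.49  2.22  2.1   0.68 -1.12]
```

```bash
python3 -m creep '[[-0.003,0,0,-0.8,0,0.2,0.6],[0,0,0,-0.7,0,0.4,0.6]]'; python3 -c "
from h import *
st([-3.8,0,155.6])";python3 -m creep '[[0,0,0,-0.6,0,0.4,0.6]]'; python3 -c "
from h import *
st([-3.8,0,155.6])"
```

```text
clock: 22.62
eef_pos: [498.8, -181.3, 221.6]
tcp_rot: [-3.141, -0.96, 0.197]
contact_force: [-3.3, -1.2, 0.8]
opening: 0.636
t 22.62 tcp [ 498.8 -181.3  221.6] rpy [-3.141 -0.96   0.197] grasp [ 621.7 -156.7  129.2] F [-3.3 -1.2  0.8] open 0.636 q [-0.53  0.5   2.23  2.11  0.69 -1.13]
clock: 22.7
eef_pos: [499.1, -181.4, 221.3]
tcp_rot: [-3.141, -0.962, 0.197]
contact_force: [-3.3, -1.1, 2.0]
opening: 0.639
t 22.7 tcp [ 499.1 -181.4  221.3] rpy [-3.141 -0.962  0.197] grasp [ 622.  -156.7  129.2] F [-3.3 -1.1  2. ] open 0.639 q [-0.53  0.5   2.23  2.11  0.69 -1.13]
```

```bash
python3 -m creep '[[0,0,0,0,0,0,0.37],[0,0,0,0,0,0,0.34],[0,0,0,0,0,0,0.3],[0,0,0,0,0,0,0.25]]' 20; python3 -c "
from h import *
st([-3.8,0,155.6])"; python3 -m creep '[[0,0,0,0,0,0,0.1],[0,0,0,0,0,0,0],[0,0,0,0,0,0,0]]';  python3 -c "
from h import *
st(150);w=grab_frame('wrist');crop(w,'w31.png',0,0,560,420,1.4,proj(w,disc((620,-157,148),38,0.2)))
"
```

```text
clock: 23.03
eef_pos: [500.5, -181.7, 222.9]
tcp_rot: [3.14, -0.968, 0.2]
contact_force: [0.7, 0.2, 1.0]
opening: 0.752
t 23.03 tcp [ 500.5 -181.7  222.9] rpy [ 3.14  -0.968  0.2  ] grasp [ 624.1 -156.9  131.5] F [0.7 0.2 1. ] open 0.752 q [-0.53  0.5   2.22  2.12  0.69 -1.13]
clock: 23.28
eef_pos: [501.8, -182.1, 224.2]
tcp_rot: [3.138, -0.972, 0.202]
contact_force: [0.9, -0.0, 0.6]
opening: 1.0
t 23.28 tcp [ 501.8 -182.1  224.2] rpy [ 3.138 -0.972  0.202] grasp [ 623.3 -157.8  139.6] F [ 0.9 -0.   0.6] open 1.0 q [-0.53  0.49  2.22  2.12  0.69 -1.13]
```

View pics/w31.png

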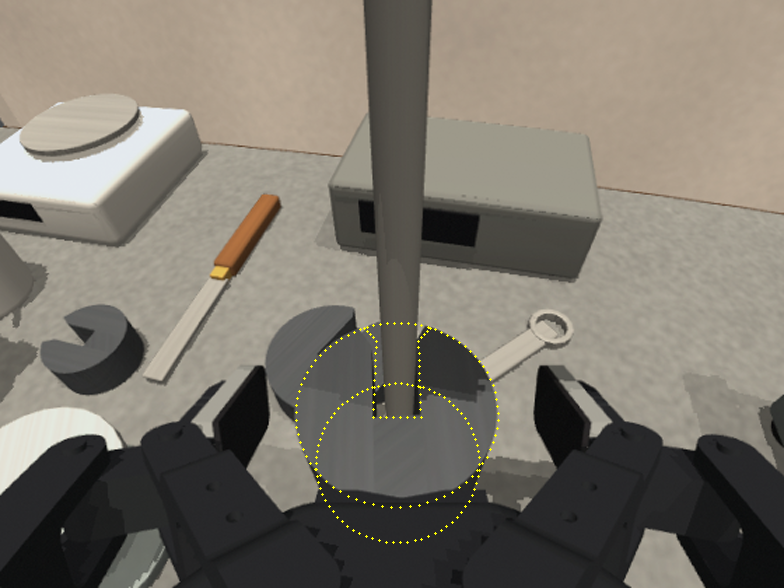

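Seated. Retreat along the tool axis and check both from the fixed cameras.

```bash
python3 -m creep '[[0,0,0,0,0,-15,0],[0,0,0,0,0,-30,0],[0,0,0,0,0,-38,0],[0,0,0,0,0,-38,0],[0,0,0,0,0,-15,0],[0,0,0,0,0,0,0]]'; python3 -c "
from h import *
st();w=grab_frame('wrist');crop(w,'w32.png',190,90,190,150,4,proj(w,disc((620,-157,148),38,0.2)))
f=grab_frame('top');crop(f,'t32.png',170,150,220,100,3.6)
g=grab_frame('scene')
a=[]
for u,v in((312,250),(206,185)):
    crop(g,'x.png',u,v,55,55,7);a.append(cv2.imread('pics/x.png'))
cv2.imwrite('pics/s32.png',np.hstack(a))
"
```

```text
clock: 23.83
eef_pos: [388.8, -203.9, 302.5]
tcp_rot: [3.139, -0.971, 0.204]
contact_force: [1.2, -0.2, -0.3]
opening: 1.002
t 23.83 tcp [ 388.8 -203.9  302.5] rpy [ 3.139 -0.971  0.204] grasp [ 514.2 -178.4  214.9] F [ 1.2 -0.2 -0.3] open 1.002 q [-0.75  0.23  2.35  1.73  0.75 -0.88]
```

View pics/w32.png

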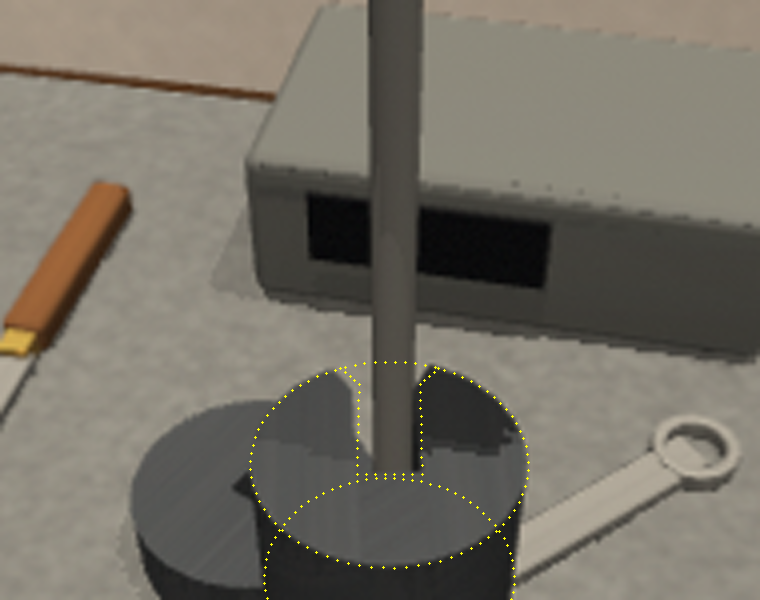

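View pics/t32.png

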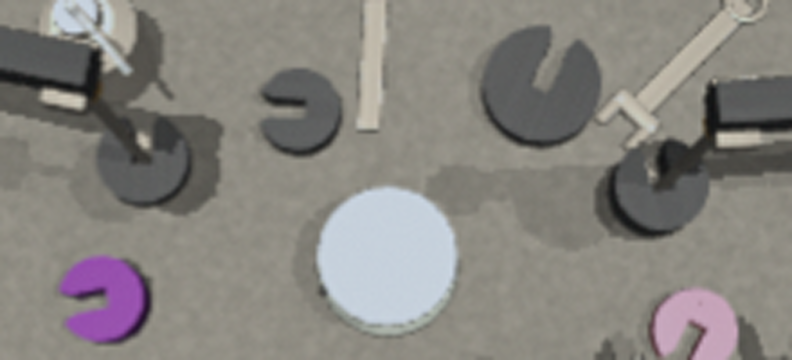

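View pics/s32.png

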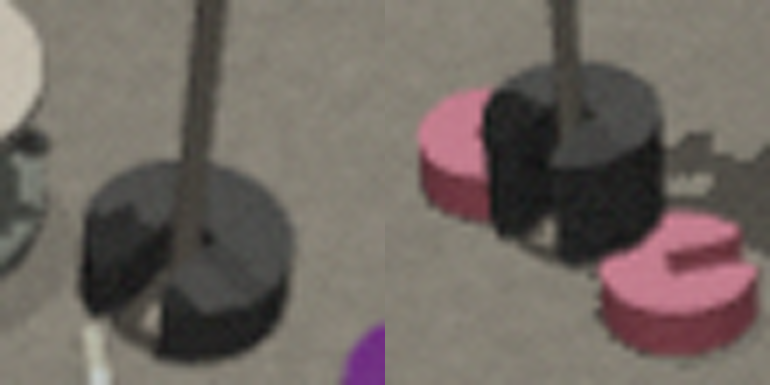

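```bash
python3 -m creep '[[0,0,0,0,0,-10,0],[0,0,0,0,0,0,0],[0,0,0,0,0,0,0],[0,0,0,0,0,0,0],[0,0,0,0,0,0,0],[0,0,0,0,0,0,0]]'; python3 -c "
from rig import job
print(job.sign_off())"
```

```text
clock: 24.48
eef_pos: [386.9, -204.7, 303.3]
tcp_rot: [-3.135, -0.968, 0.202]
contact_force: [0.3, 0.6, 1.2]
opening: 1.0
the job is handed in; nothing more can be done
None
```

I changed the weights over and handed the job in at about 24.5 s: the thin weight is now on the left hanger and the thick one on the right.

The thick weight stood flat on the jack table (about 61 mm high) while I moved the thin one, and then went to the right hanger.

- **Seating:** I slid each weight in until I felt the rod meet the bottom of the slot, at about 3–4 N. I then lowered it slowly onto its pan and released it with the pan carrying the weight. The largest force I saw while seating was about 8 N, when the thin weight landed on its pan.
- **Final check:** Wrist-camera views taken after each release show both weights flat and centred on their rods to about 1 mm. The final scene and top views agree.
- **Not measured:** A gap of less than 1 mm between rod and slot floor can't be seen in the pictures, so full seating rests on the forces I felt.
- **Other items:** In those pictures the look-alikes and bystanders had not visibly moved. At hand-in the gripper was clear and touching nothing.

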